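Index a vial to the screw press

ROBOT

A 6-joint arm with a two-finger parallel gripper is mounted at the origin on a cart in front of the work surface, level with it; the furniture and walls round the work are solid. World frame = base frame: x ahead of the robot, y to its left, z up, the work surface at z = 0. Lengths are in m, angles in rad, forces in N, time in s.
With the tool pointing down it reaches from about 0.275 to 0.975 m from the base axis. Payload 8.4 kg.
Tool frame: the origin (TCP) lies at the very end of the fingers, on their centre line; the grasp point (between the pads) lies 19 mm behind it; z points along the fingers, x is the direction in which the jaws open and shut, and the axes are right-handed (so a half turn about z gives the same grasp; the last joint's range is limited). The gripper opens to 92 mm and grips with 3 to 60 N. Pads are 20 mm wide; open, the fingers measure 128 mm over their backs; the gripper's body (75 mm by 189 mm) begins 69 mm behind the grasp point.
Start: joints at [1.33, 0.353, 1.633, -0, 1.155, -0.002], TCP at [0.148, 0.607, 0.191] pointing down, gripper open.
Joint ranges: [-2.63, 2.63], [-0.92, 2.1], [0.06, 2.66], [-1.3, 4.44], [0, 2.69], [-3.02, 3.02]. Speed limits (rad/s): [2.22, 2.22, 2.79, 3.14, 3.14, 3.14].

INTERFACE

Orientations are given as a unit quaternion [x, y, z, w].
In Python, from plant import env gives the robot as it stands.
- The arm moves only by the tool apply_moves, never from a script. Its argument "increments" is a list that holds one entry, the list of rows, each a list of 7 numbers: the shift along the tool's x, y, z in cm, then the turn, a rotation vector about the tool's x, y, z in rad, then the closure, from 0 (fully open) to 1 (shut). In form: [[[dx, dy, dz, ax, ay, az, hand], ...]]. A call has 1 to 12 rows; each row shifts and turns the commanded pose from where the row before left it, along the tool's axes as they then stand; what a row does not reach is not made up. A row lasts 1/12 s, in which the tool goes at most 41.7 mm and 7.16 degrees, less where a joint would pass 70% of its speed; a pose out of reach is approached as far as the arm can. A call is refused whole if a number of a shift passes 4.17 or a number of a turn 0.125, either way. A call with a gripper value outside its range is refused whole. The fingers move at their own pace and stop on an object; the grip force is fixed at half the most. Time passes only in rows, so rows that do not move let the fingers close. It gives the time, the measured TCP pose, the force and the opening at its end, in the units of the state.
- env.get_obs(): the state, without advancing time (a new reading comes with each control period).
- env.snapshot(name): name is "scene" or "top" or "wrist"; returns a dict with "color" (420x560x3 uint8, red, green, blue), "fx", "fy", "cx", "cy" (pixels), "position" and "rotation" of the camera in the world; the wrist camera has in their place "T_tool_cam" (4x4, takes a point from camera to tool coordinates, whose origin is the TCP and whose axes are the tool frame's). Camera axes: x right, y up, looking along -z (the intrinsics and any distortion apply to the point x, -y, -z); pixel columns grow to the right and rows downward; lengths in m; the calibration is good to about 2 mm. A picture is of the moment at which its call begins: read the wrist's pose just before it. There is no depth.
- env.close_job(): hands the job in, once; it reports no verdict.
The state is a dict: "time_s": time; "joints": joint angles; "qvel": joint speeds; "joint_efforts": joint torques, N m; "ee_pos": TCP position; "ee_rot": TCP orientation; "wrist_force": force on the tool from outside, world axes, zero at the start; "moment": the same for the moment, N m; "width": finger opening in m.
Only numpy, scipy, OpenCV 4.12 (cv2) and the standard library are available. Lean on these libraries where they do the work, as an engineer would, in place of code of your own. Each camera call takes 0.05 s, during which the arm holds its last target. There are 200 camera calls.

TASK

First stand the white-capped vial in the yellow nest of the indexing carousel and let go of it. Then work the red ratchet lever away from you in full strokes, letting it spring back after each one (each stroke moves the carousel by one tooth), until that vial stands under the press, and screw the black knob down clockwise until it stops tight and the pad holds the vial. Leave the other vials and the other things on the bench standing where they are.

Things in the scene. Friction and masses are not known exactly. Their poses are not given: they have to be found in the camera images.
- indexer: Bench carousel indexer, bolted down: blue round base 224 mm across; origin on the bench, on the vertical axis of both carousel and lever; z up. A blue column on its +y side (111 to 137 mm out, 140 mm high) carries a 32 mm wide beam, top at 144 mm, over the press position. From the robot the press is on the left, the lever on the right. Position and yaw vary.
- carousel (a joint): Angle of the carousel (rad), growing counter-clockwise from above; 0 = the yellow nest exactly under the press, negative = not there yet (starts between -2.68 and -1.66, at any angle). Past 0 it has gone too far. The first stroke moves it by about 9 to 42 degrees, each later one by 30; after any full stroke it stands a whole number of teeth from 0 (within about 2 degrees).
- hub (a point): Centre of the carousel disc's top, 30 mm above the bench. The disc is 166 mm across with six round nests at 58 mm radius, 60 degrees apart (five grey, one yellow), on a 12-tooth ratchet wheel (30 degrees a tooth, 184 mm across the teeth, 16 to 26 mm above the bench). A friction brake (0.25 N m) holds it where it is left.
- yellow_nest (a point): Centre of the floor of the yellow nest, 30 mm above the bench: a ring 36 mm inside, 43 mm outside, its wall 18 mm high, open at the top. The vial base stands on this floor. It turns with the carousel.
- white_vial: Glass sample vial with a WHITE cap, 28 mm across, 60 mm high (the body up to 48 mm, cap above, slightly narrower), 35 g; origin at the centre of its underside, z up along it. It stands loose on the bench, left of the indexer, changing places with the two black-capped vials.
- press_axis (a point): Fixed point on the axis of the press, 58 mm from the indexer's axis, at the height of the nest floors (30 mm). The raised pad is 96 mm above the bench, 6 mm above a vial standing in a nest.
- lever (a joint): Angle of the red-handled lever (rad): 0 = sprung back against its rear stop (nearer the robot), 0.68 = front stop; counter-clockwise from above, the handle going away from the robot. Its sprung pawl drives the wheel on the forward stroke only and clicks back over one tooth on the return. A full stroke passes 0.6; let go, it springs back below 0.1 within 0.7 s. About 5 N at the handle.
- lever_handle (a point): Centre of the lever's red handle, a flat upright paddle: 12 mm thick, 46 mm long along the lever, 62 mm high, from 14.5 to 76.5 mm above the bench, 172 mm from the indexer's axis. Own -y points outward along the lever, own +x (square to the flat face) is the forward stroke: push on the flat -x face, or pinch it across its thickness.
- press_knob (a joint): Turn of the black press knob (rad): 0 = raised, grows clockwise from above, hard stop at 2.8 = tight (friction 0.06 N m, a little more once the pad presses). It sinks 3.6 mm per radian, 10 mm in all, and stays where it is left. The sprung pad reaches the cap at about 1.7 rad and presses with about 7 N at the stop.
- knob_centre (a point): Centre of the black knurled press knob on the press axis, 38 mm across, 30 mm high, a red line on its top; its centre is 175 mm above the bench when raised, 165 mm when tight. The beam below it ends 144 mm above the bench; take it between the fingers from above, in grips of up to about 1.5 rad.
- pad: Black rubber pad, 26 mm across, under the press spindle; it presses on the vial cap.
- black_vial_a: Bystander: same vial with a BLACK cap; origin at the centre of its underside.
- black_vial_b: Bystander: another vial with a BLACK cap; origin at the centre of its underside.
- beaker: Bystander: small 50 mm beaker, 59 mm high, behind the carousel.
- carton: Bystander: small white and blue carton, 62 x 36 x 22 mm, lying at the right front.
Not all that is in view belongs to the job. What is shaped like the white_vial but green is not meant.

How it is judged:
On the way, in this order (a step that is already met when the one before it is completed fails the run):
1. the white-capped vial stands upright on the floor of the yellow nest, let go (horizontal distance between white_vial and yellow_nest below 0.008 m and z of white_vial in the frame of yellow_nest below 0.006 m and angle between white_vial's own z axis and vertical below 0.12 rad and contact force between the fingers and white_vial below 0.1 N), for 0.2 s.
2. first full lever stroke (lever beyond 0.6 rad) (value of joint lever above 0.6 rad), for 0.02 s.
3. lever back (below 0.1 rad) (value of joint lever below 0.1 rad), for 0.02 s.
4. second full lever stroke (value of joint lever above 0.6 rad), for 0.02 s.
5. lever back again (value of joint lever below 0.1 rad), for 0.02 s.
6. further strokes have brought the vial, still in the yellow nest, under the press (within 12 mm of its axis), lever back, knob not yet screwed down (below 1 rad) (horizontal distance between white_vial and yellow_nest below 0.008 m and z of white_vial in the frame of yellow_nest below 0.006 m and angle between white_vial's own z axis and vertical below 0.12 rad and horizontal distance between white_vial and press_axis below 0.012 m and value of joint lever below 0.1 rad and value of joint press_knob below 1 rad), for 0.2 s.
7. knob screwed to its stop (beyond 2.65 of 2.8 rad) with the pad pressing on the vial (over 3 N) (value of joint press_knob above 2.65 rad and contact force between pad and white_vial above 3 N), for 0.2 s.
At the end, for the whole second after the job is handed in: White-capped vial upright on the yellow nest's floor (8 mm of centre, under 6 mm up, tilt < 0.12 rad), within 12 mm of the press axis, at rest; knob at its stop (over 2.65 of 2.8 rad), pad pressing on the vial with over 3 N; lever back (below 0.1 rad) (all of step 7 and horizontal distance between white_vial and yellow_nest below 0.008 m and z of white_vial in the frame of yellow_nest below 0.006 m and angle between white_vial's own z axis and vertical below 0.12 rad and horizontal distance between white_vial and press_axis below 0.012 m and value of joint lever below 0.1 rad and linear speed of white_vial below 0.02 m/s); the robot touches nothing.
It fails at once if another vial, the beaker or the small carton is shifted by more than 30 mm or tipped over (distance of any of black_vial_a, black_vial_b, beaker, carton from where it was at the start of the episode above 0.03 m or angle between any of black_vial_a, black_vial_b, beaker, carton's own z axis and vertical above 0.5 rad).
It also fails if it takes over 72 s, if anything falls off the work surface, if the arm or the gripper's body presses on something with over 40 N, if the wrist force passes 120 N, or if a joint passes its speed limit or range.

## Working session

There is one attempt and no reset: what is moved stays moved. The work goes in short steps, Python scripts to look and compute and a tool call to move; the robot and the scene stay as the last step left them, time stands still between calls to the robot, and variables do not carry over. Pictures are saved under pics/ and viewed, about 8 in all and at most 12, crops included, and the job is handed in when it is done.

Besides the shell and the picture viewer there is one more tool, called by a JSON object that holds its "op" and its "data". apply_moves: Moves the arm, as the interface text tells. Its arguments: {"type":"object","properties":{"increments":{"type":"array","items":{"type":"array","items":{"type":"array","items":{"type":"number"}}}}},"required":["increments"]}

```bash
mkdir -p pics; ls; cat > h.py <<'E'
import numpy as np, cv2
from plant import env
from scipy.spatial.transform import Rotation as R
def save(n,f,crop=None):
    s=env.snapshot(n); im=s["color"]
    cv2.imwrite(f"pics/{f}.png",cv2.cvtColor(im,cv2.COLOR_RGB2BGR)); np.save(f"pics/{f}.npy",s,allow_pickle=True); return s
def load(f): return np.load(f"pics/{f}.npy",allow_pickle=True).item()
def ray(s,u,v):
    d=np.array([(u-s["cx"])/s["fx"],-(v-s["cy"])/s["fy"],-1.]); 
    if "rotation" in s: Rm=np.array(s["rotation"]); p=np.array(s["position"])
    else: T=s["Tw"]; Rm=T[:3,:3]; p=T[:3,3]
    if Rm.shape!=(3,3): Rm=R.from_quat(Rm).as_matrix()
    return p,Rm@d
def onz(s,u,v,z):
    p,d=ray(s,u,v); return p+d*(z-p[2])/d[2]
def proj(s,P):
    Rm=np.array(s["rotation"]) if "rotation" in s else s["Tw"][:3,:3]
    p=np.array(s["position"]) if "rotation" in s else s["Tw"][:3,3]
    c=Rm.T@(np.array(P)-p); return s["cx"]+s["fx"]*c[0]/-c[2], s["cy"]-s["fy"]*c[1]/-c[2]
def wrist(f):
    o=env.get_obs(); T=np.eye(4); T[:3,:3]=R.from_quat(o["ee_rot"]).as_matrix(); T[:3,3]=o["ee_pos"]
    s=env.snapshot("wrist"); s["Tw"]=T@np.array(s["T_tool_cam"])
    cv2.imwrite(f"pics/{f}.png",cv2.cvtColor(s["color"],cv2.COLOR_RGB2BGR)); np.save(f"pics/{f}.npy",s,allow_pickle=True); return s
E
python3 - <<'E'
from h import *
a=save("scene","s0");b=save("top","t0")
for s in(a,b): print({k:v for k,v in s.items() if k!="color"})
print(env.get_obs())
cv2.imwrite("pics/both.png",cv2.cvtColor(np.vstack([a["color"]]),cv2.COLOR_RGB2BGR))
E
```

```text
pics
{'fx': 439.4331705894116, 'fy': 439.4331705894116, 'cx': 283.7952958180517, 'cy': 213.00449099942853, 'position': array([-0.16411955, -0.80582269,  0.63256477]), 'rotation': array([ 0.50114169, -0.19165943, -0.30905397,  0.78524475])}
{'fx': 469.2964310191343, 'fy': 469.2964310191343, 'cx': 275.06774778655347, 'cy': 212.4992193790169, 'position': array([ 0.48567809, -0.01781244,  1.17221553]), 'rotation': array([ 0.02323525, -0.01507624, -0.6999881 ,  0.71361719])}
{'time_s': 0.1, 'joints': array([ 1.32961399e+00,  3.53562781e-01,  1.63405027e+00, -1.76129701e-05,
        1.15520843e+00, -2.41173221e-03]), 'qvel': array([-0.00143057, -0.00145691, -0.0006858 , -0.00151792,  0.00034446,
        0.00048275]), 'joint_efforts': array([-2.66960451e-04, -5.94904447e+01, -3.34929693e+01,  6.97935093e-02,
        1.83556136e-02, -3.68017356e-05]), 'ee_pos': array([0.14771786, 0.60680609, 0.19065291]), 'ee_rot': array([ 7.86289038e-01,  6.17858537e-01, -4.79058668e-04,  3.84796368e-04]), 'wrist_force': array([ 0.54186185,  0.11290201, -0.38880726]), 'moment': array([ 0.00854556, -0.01440043,  0.02954044]), 'width': 0.09196125039731637}
```

View pics/t0.png

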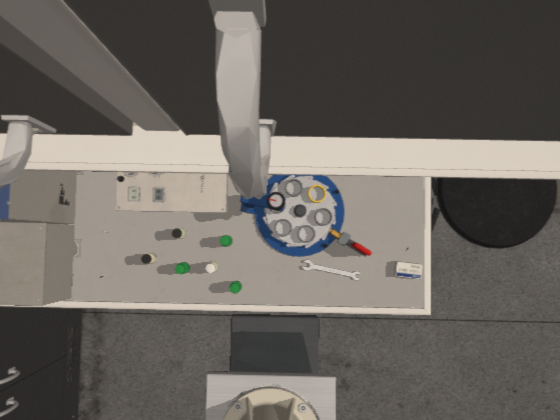

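View pics/s0.png

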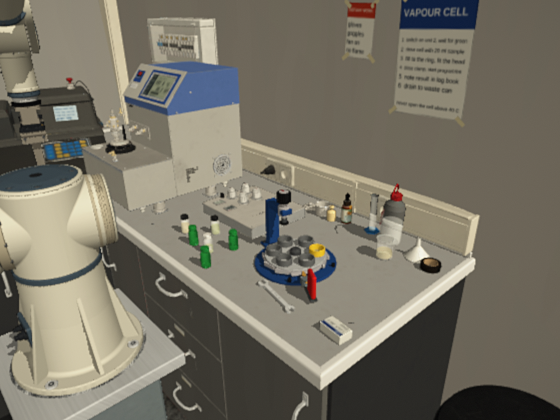

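Top view: yellow nest near (317,193), knob (276,201), red handle (361,247), white cap (211,268), black caps (178,233), (148,258), carton (408,270). Next: coarse positions.

```bash
python3 - <<'E'
from h import *
t=load("t0");a=load("s0")
def blobs(s,lo,hi,amin=8,roi=None):
    h=cv2.cvtColor(s["color"],cv2.COLOR_RGB2HSV); m=cv2.inRange(h,np.array(lo),np.array(hi))
    n,l,st,c=cv2.connectedComponentsWithStats(m); return [(c[i].round(1).tolist(),int(st[i,4]),st[i,:4].tolist()) for i in range(1,n) if st[i,4]>=amin]
print("yel",blobs(t,(20,100,100),(35,255,255)))
print("red",blobs(t,(0,150,90),(8,255,255)))
print("blue",blobs(t,(100,150,40),(120,255,255),100))
print("tw",onz(t,211,268,.06),"ynest",onz(t,317,193,.048),"knob",onz(t,276,201,.19),"handle",onz(t,361,247,.0765))
h=cv2.cvtColor(t["color"],cv2.COLOR_RGB2HSV); m=cv2.inRange(h,np.array((100,150,40)),np.array((120,255,255)))
m[:, :246]=0;m[:165]=0;m[270:]=0;m[:,360:]=0
pts=cv2.findNonZero(m); hull=cv2.convexHull(pts); print("hullbox",cv2.boundingRect(hull),cv2.minEnclosingCircle(hull))
for p in [(300,213)]: print(onz(t,*p,.0),onz(t,*p,.012))
x=np.vstack([cv2.resize(t["color"][150:310,120:440],(800,400),interpolation=cv2.INTER_CUBIC)])
cv2.imwrite("pics/tc.png",cv2.cvtColor(x,cv2.COLOR_RGB2BGR))
E
```

```text
yel [([316.6, 193.2], 100, [308, 185, 18, 18])]
red [([361.9, 248.8], 97, [354, 243, 17, 12])]
blue [([333.5, 199.8], 337, [314, 176, 29, 55]), ([278.9, 230.4], 904, [242, 193, 92, 63])]
tw [0.4117488  0.14435484 0.06      ] ynest [ 0.59534573 -0.10404051  0.048     ] knob [ 0.56304867 -0.0074361   0.19      ] handle [ 0.46848295 -0.205873    0.0765    ]
hullbox (246, 176, 97, 80) ((293.74346923828125, 209.9486846923828), 48.769100189208984)
[ 0.5490588 -0.0660076  0.       ] [ 0.54840997 -0.06551422  0.012     ]
```

View pics/tc.png

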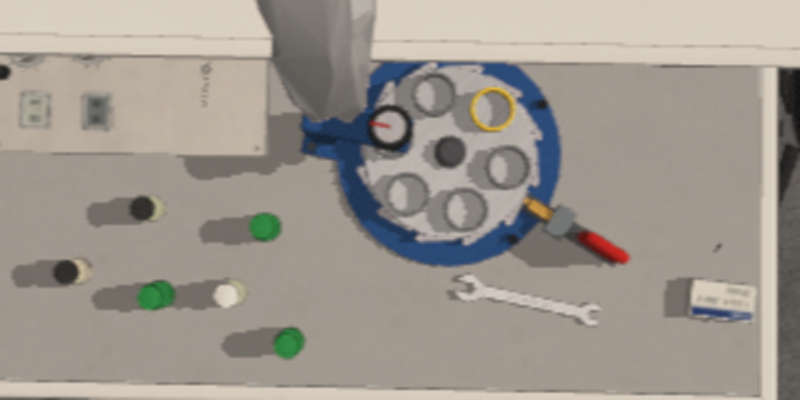

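Crop: knob at (390,127), yellow nest (493,108), hub (450,151), white cap (228,293), neighbours green at (155,295) and (288,342), spanner and carton clear of the lever. I need to know where the wall is behind.

```bash
python3 - <<'E'
from h import *
a=load("s0");w=wrist("w0");print(w["T_tool_cam"],w["fx"],w["fy"],w["cx"],w["cy"])
x=np.zeros((600,800,3),np.uint8)
x[:360]=cv2.resize(a["color"][140:275,180:480],(800,360),interpolation=cv2.INTER_CUBIC)
x[360:600,:320]=cv2.resize(w["color"],(320,240))
t=load("t0"); x[360:600,330:800]=cv2.resize(t["color"][100:200,270:466],(470,240),interpolation=cv2.INTER_CUBIC)
cv2.imwrite("pics/c1.png",cv2.cvtColor(x,cv2.COLOR_RGB2BGR))
for z in (.2,.4,.6,.8,1): print(z,proj(a,onz(t,250,150,z)),onz(t,250,150,z))
E
```

```text
[[ 9.99999813e-01  4.17098689e-04  4.48242318e-04 -5.81434166e-05]
 [ 5.19799929e-04 -9.65203806e-01 -2.61498267e-01 -7.30230105e-02]
 [ 3.23574607e-04  2.61498451e-01 -9.65203841e-01 -1.93464247e-01]
 [ 0.00000000e+00  0.00000000e+00  0.00000000e+00  1.00000000e+00]] 313.0342559804588 313.0342559804588 282.9395393699539 205.50974776938503Traceback (most recent call last):
  File "<stdin>", line 8, in <module>
  File "h.py", line 19, in proj
    c=Rm.T@(np.array(P)-p); return s["cx"]+s["fx"]*c[0]/-c[2], s["cy"]-s["fy"]*c[1]/-c[2]
      ~~~~^^~~~~~~~~~~~~~~
ValueError: matmul: Input operand 1 has a mismatch in its core dimension 0, with gufunc signature (n?,k),(k,m?)->(n?,m?) (size 3 is different from 4)
```

View pics/c1.png

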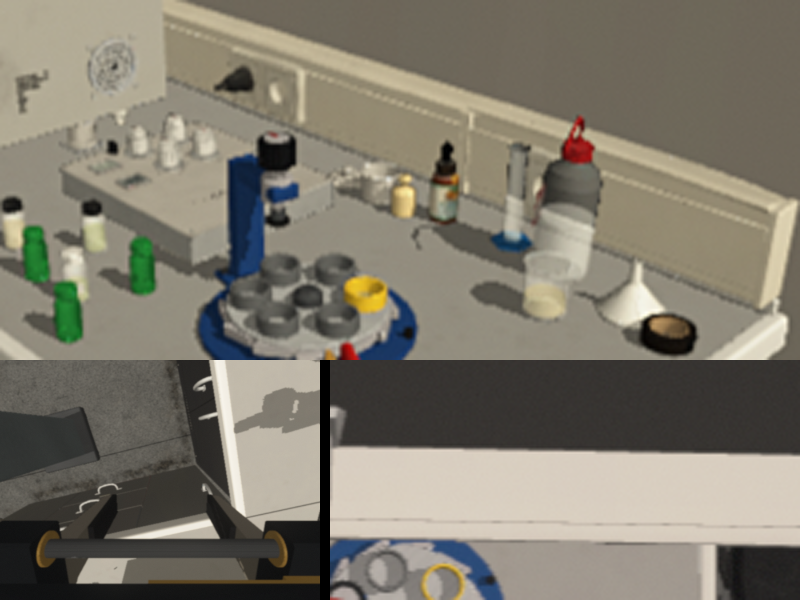

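```bash
sed -i 's/^    Rm=np.array(s\["rotation"\]) if.*/    Rm=R.from_quat(s["rotation"]).as_matrix() if "rotation" in s else s["Tw"][:3,:3]/' h.py; python3 - <<'E'
from h import *
a=load("s0");t=load("t0")
for z in (.3,.4,.5,.6,.7,.8,.9,1):
  print(z,[np.round(np.r_[proj(a,onz(t,u,v,z)),onz(t,u,v,z)[:2]],2).tolist() for u,v in((250,150),(440,172),(440,140))])
for n,u,v,z in(("hub",300,210.4,.045),("hubbase",300,212,.0)): print(n,onz(t,u,v,z))
# scene: hub top px, bottom of upstand front corner
print(onz(a,180+775/2.667,140+300/2.667,0), onz(a,180+790/2.667,140+205/2.667,.1))
print("whitevial",onz(a,180+73/2.667,140+300/2.667,0), "beaker",onz(a,180+547/2.667,140+312/2.667,0))
E
```

```text
0.3 [[293.59, 140.98, 0.65, 0.04], [396.01, 176.64, 0.61, -0.31], [411.6, 170.1, 0.67, -0.31]]
0.4 [[290.25, 105.51, 0.63, 0.04], [382.93, 129.22, 0.6, -0.28], [397.67, 124.85, 0.65, -0.28]]
0.5 [[286.54, 66.23, 0.61, 0.03], [369.01, 78.71, 0.58, -0.25], [382.73, 76.34, 0.63, -0.25]]
0.6 [[282.41, 22.49, 0.59, 0.02], [354.15, 24.83, 0.57, -0.21], [366.67, 24.2, 0.61, -0.21]]
0.7 [[277.79, -26.53, 0.57, 0.01], [338.26, -32.8, 0.56, -0.18], [349.37, -31.98, 0.59, -0.18]]
0.8 [[272.57, -81.82, 0.56, 0.01], [321.23, -94.56, 0.54, -0.14], [330.67, -92.71, 0.57, -0.14]]
0.9 [[266.64, -144.69, 0.54, 0.0], [302.93, -160.92, 0.53, -0.11], [310.39, -158.54, 0.54, -0.11]]
1 [[259.84, -216.81, 0.52, -0.01], [283.22, -232.42, 0.51, -0.08], [288.33, -230.16, 0.52, -0.08]]
hub [ 0.55288616 -0.06405289  0.045     ]
hubbase [ 0.55156233 -0.06596579  0.        ]
[ 0.94998953 -0.3673579   0.        ] [ 0.97204993 -0.35485482  0.1       ]
whitevial [0.40873118 0.14643474 0.        ] beaker [ 0.75489571 -0.2163299   0.        ]
```

The space behind is open: the pale band in the top view is an overhead item above z≈0.65, and the bench runs back to x≈0.95. Moving above the white vial with the jaws along world x.

{"op": "apply_moves", "data": {"increments": [[[-3.0,2.8,0,0,0,0,0],[-3.0,2.8,0,0,0,0,0],[-3.0,2.8,0,0,0,0,0],[-3.0,2.8,0,0,0,0,0],[-3.0,2.8,0,0,0,0,0],[-3.0,2.8,0,0,0,0,0],[-3.0,2.8,0,0,0,0,0],[-3.0,2.8,0,0,0,0,0],[-3.0,2.8,0,0,0,0,0],[-3.0,2.8,0,0,0,0,0],[-3.0,2.8,0,0,0,0,0],[-3.0,2.8,0,0,0,0,0]]]}}

```text
time_s: 1.15
ee_pos: [0.3896, 0.1761, 0.1914]
ee_rot: [0.786, 0.618, 0.0, 0.0]
wrist_force: [1.7, 0.1, -0.8]
width: 0.092
```

{"op": "apply_moves", "data": {"increments": [[[-2.9,2.7,0,0,0,0,0],[0,0,0,0,0,0.121,0],[0,0,0,0,0,0.121,0],[0,0,0,0,0,0.121,0],[0,0,0,0,0,0.121,0],[0,0,0,0,0,0.121,0],[0,0,0,0,0,0.121,0],[0,0,0,0,0,0.121,0],[0,0,0,0,0,0.121,0],[0,0,0,0,0,0.121,0],[0,0,0,0,0,0.121,0],[0,0,0,0,0,0.121,0]]]}}

```text
time_s: 2.15
ee_pos: [0.4083, 0.1434, 0.1912]
ee_rot: [1.0, -0.002, -0.0, 0.0]
wrist_force: [0.7, 0.6, 0.1]
width: 0.0915
```

```bash
python3 - <<'E'
from h import *
w=wrist("w1"); o=env.get_obs(); print(o["time_s"],o["ee_pos"],R.from_quat(o["ee_rot"]).as_matrix().round(4),o["joints"].round(3))
print("pred white",proj(w,[.411,.145,.06]),"tcp",proj(w,o["ee_pos"]))
E
```

```text
2.2 [0.40837376 0.14338938 0.1911758 ] [[ 9.999e-01 -1.390e-02 -2.000e-04]
 [-1.390e-02 -9.999e-01 -1.000e-04]
 [-2.000e-04  1.000e-04 -1.000e+00]] [0.334 0.047 2.022 0.    1.073 0.348]
pred white (np.float64(285.08068261985755), np.float64(190.65738347156045)) tcp (np.float64(282.45551022680104), np.float64(236.0893042093105))
```

View pics/w1.png

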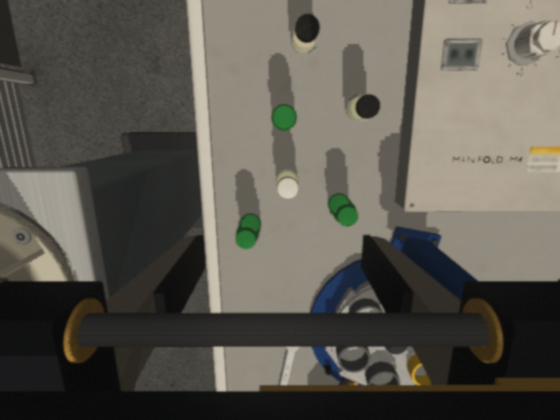

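White cap at about (288,187) with a green vial on either side (246,235),(345,212); the jaws (along image horizontal) clear them.

```bash
python3 - <<'E'
from h import *
w=load("w1");h=cv2.cvtColor(w["color"],cv2.COLOR_RGB2HSV)
r=h[165:205,270:310]; print(r[10:34:3,6:32:3,2])
m=(r[...,2]>200)&(r[...,1]<50); ys,xs=np.nonzero(m)
(c,rad)=cv2.minEnclosingCircle(np.c_[xs,ys].astype(np.float32)); print(c,rad,xs.mean()+270,ys.mean()+165,len(xs))
for u,v in((c[0]+270,c[1]+165),(xs.mean()+270,ys.mean()+165),(288,187.5)): print(onz(w,u,v,.06))
E
```

```text
[[113 140 159 151 149 156 148 136 146]
 [130 148 120 150 161 142 137 139 146]
 [135 138 193 201 200 201 182 128 145]
 [133 186 202 201 202 203 201 159 147]
 [145 199 205 203 202 203 205 183 146]
 [152 201 206 207 206 207 207 184 144]
 [148 187 208 210 211 210 208 162 147]
 [148 152 191 209 212 209 177 147 146]]
(17.5, 23.83333396911621) 8.579792022705078 287.54260089686096 189.09865470852017 223
[0.41356957 0.14696178 0.06      ]
[0.41361421 0.14667448 0.06      ]
[0.41410096 0.14839939 0.06      ]
```

{"op": "apply_moves", "data": {"increments": [[[0.5,-0.42,0,0,0,0,0],[0,0,2.8,0,0,0,0],[0,0,2.8,0,0,0,0],[0,0,2.8,0,0,0,0],[0,0,2.8,0,0,0,0],[0,0,2.8,0,0,0,0],[0,0,2.7,0,0,0,0],[0,0,0,0,0,0,0.3],[0,0,0,0,0,0,1],[0,0,0,0,0,0,1],[0,0,0,0,0,0,1],[0,0,0,0,0,0,1]]]}}

```text
time_s: 3.2
ee_pos: [0.4148, 0.1481, 0.0258]
ee_rot: [1.0, 0.001, 0.001, -0.0]
wrist_force: [0.7, -0.3, 0.4]
width: 0.0604
```

{"op": "apply_moves", "data": {"increments": [[[0,0,0,0,0,0,1],[0,0,0,0,0,0,1],[0,0,0,0,0,0,1],[0,0,0,0,0,0,1],[0,0,-1.0,0,0,0,1],[0,0,-3,0,0,0,1],[0,0,-3.5,0,0,0,1],[0,0,-3.5,0,0,0,1],[0,0,-3.5,0,0,0,1],[0,0,-3.5,0,0,0,1],[0,0,-3.5,0,0,0,1],[0,0,-3,0,0,0,1]]]}}

```text
time_s: 4.2
ee_pos: [0.4134, 0.1476, 0.2726]
ee_rot: [1.0, 0.001, 0.001, -0.0]
wrist_force: [0.2, -0.6, -0.6]
width: 0.0007
```

The jaws shut on nothing, so I look again.

```bash
python3 - <<'E'
from h import *
w=wrist("w2");t=save("top","t2");o=env.get_obs();print(o["ee_pos"],o["width"],proj(w,[.4138,.1475,.06]),proj(w,o["ee_pos"]))
x=np.zeros((600,800,3),np.uint8)
x[:420,:560]=w["color"]; x[420:600,:450]=cv2.resize(t["color"][210:310,130:380],(450,180))
cv2.imwrite("pics/c2.png",cv2.cvtColor(x,cv2.COLOR_RGB2BGR))
E
```

```text
[0.41593875 0.14849562 0.27488763] 0.0004685258035404713 (np.float64(282.60448113985996), np.float64(178.6853385072352)) (np.float64(286.363816439651), np.float64(236.00352691086843))
```

View pics/c2.png

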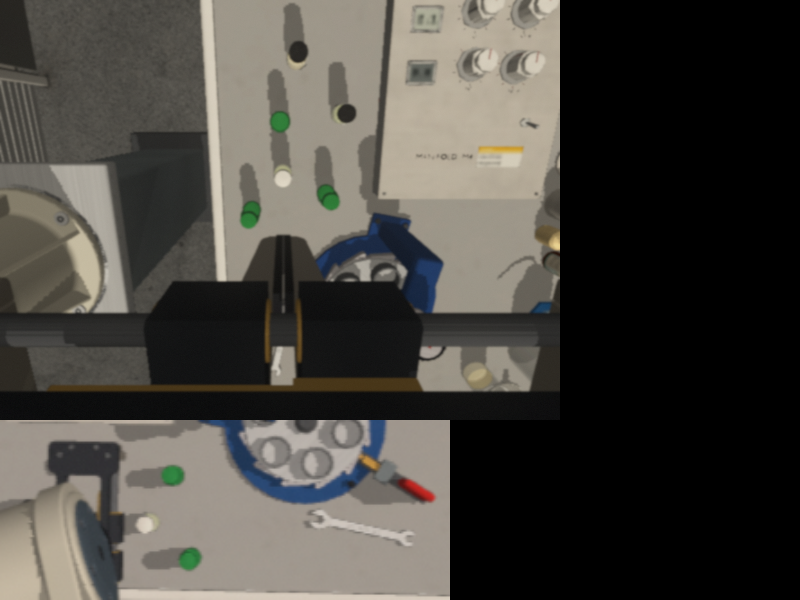

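The white vial is untouched at (283,178). The fingers are simply slow (~75 mm/s) and I lifted before they had closed. Repeating with more time.

{"op": "apply_moves", "data": {"increments": [[[0,0,0,0,0,0,0.35],[0,0,0,0,0,0,0.35],[0,0,0,0,0,0,0.35],[0,0,0,0,0,0,0.35],[0,0,3.5,0,0,0,0.35],[0,0,3.5,0,0,0,0.35],[0,0,3.5,0,0,0,0.35],[0,0,3.5,0,0,0,0.35],[0,0,3.0,0,0,0,0.35],[0,0,0,0,0,0,0.35],[0,0,0,0,0,0,0.35],[0,0,0,0,0,0,0.35]]]}}

```text
time_s: 5.3
ee_pos: [0.4141, 0.1479, 0.1002]
ee_rot: [1.0, 0.0, 0.0, -0.0]
wrist_force: [0.1, 0.7, -0.2]
width: 0.0599
```

{"op": "apply_moves", "data": {"increments": [[[0,0,2.5,0,0,0,0.35],[0,0,2.5,0,0,0,0.35],[0,0,2.6,0,0,0,0.35],[0,0,0,0,0,0,1],[0,0,0,0,0,0,1],[0,0,0,0,0,0,1],[0,0,0,0,0,0,1],[0,0,0,0,0,0,1],[0,0,0,0,0,0,1],[0,0,0,0,0,0,1],[0,0,0,0,0,0,1],[0,0,0,0,0,0,1]]]}}

```text
time_s: 6.3
ee_pos: [0.4144, 0.148, 0.0244]
ee_rot: [1.0, 0.0, 0.001, -0.0]
wrist_force: [-1.7, -0.7, 10.3]
width: 0.0216
```

```bash
python3 - <<'E'
from h import *
w=wrist("w3");o=env.get_obs();print(o["time_s"],o["ee_pos"],o["width"],o["wrist_force"],proj(w,o["ee_pos"]))
x=cv2.resize(w["color"][100:300,180:400],(770,600)[0:2])
cv2.imwrite("pics/c3.png",cv2.cvtColor(x,cv2.COLOR_RGB2BGR))
E
```

```text
6.35 [0.41440524 0.14802458 0.02440687] 0.02147296534569214 [-1.27134802  0.02630906 11.16520563] (np.float64(282.3461836209993), np.float64(236.1082298649868))
```

View pics/c3.png

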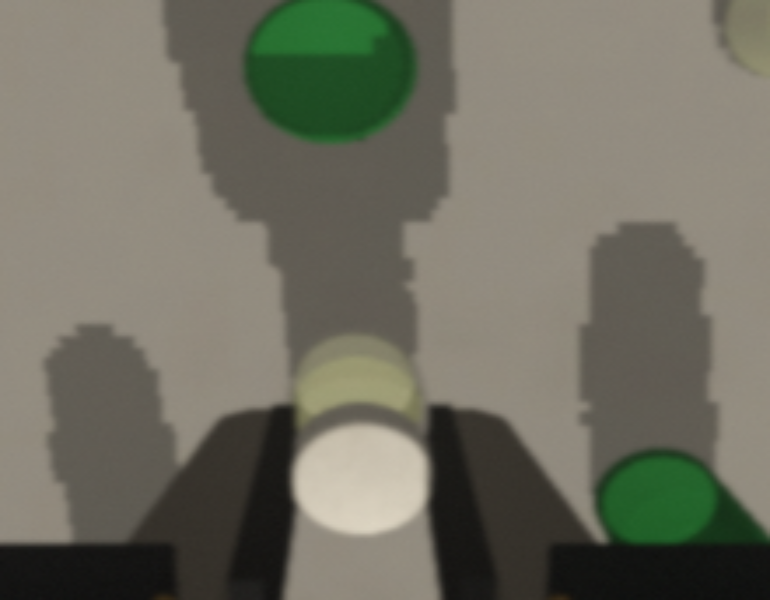

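The vial is between the pads: cap centre at full-frame (283,259). Checking whether it is centred along the pads.

```bash
python3 - <<'E'
from h import *
w=load("w3");print(onz(w,282.9,259.3,.06),onz(w,282.9,259.3,.065),onz(w,281.5,211.7,0),proj(w,[.4138,.148+.014,0]),proj(w,[.4138,.148,.06]))
E
```

```text
[0.41469175 0.14794726 0.06      ] [0.41467991 0.15026379 0.065     ] [0.41380407 0.15763177 0.        ] (np.float64(281.48969897658924), np.float64(205.88463517813585)) (np.float64(281.2725531583477), np.float64(259.212347917952))
```

{"op": "apply_moves", "data": {"increments": [[[0,0,-0.5,0,0,0,1],[0,0,-1,0,0,0,1],[0,0,-1.5,0,0,0,1],[0,0,0,0,0,0,1],[0,0,0,0,0,0,1]]]}}

```text
time_s: 6.77
ee_pos: [0.4144, 0.1479, 0.0542]
ee_rot: [1.0, 0.0, 0.001, -0.0]
wrist_force: [-0.6, -1.0, -0.5]
width: 0.0216
```

```bash
python3 - <<'E'
from h import *
w=wrist("w4");o=env.get_obs();print(o["time_s"],o["ee_pos"],o["width"],o["wrist_force"],o["moment"])
h=cv2.cvtColor(w["color"],cv2.COLOR_RGB2HSV);m=((h[...,2]>170)&(h[...,1]<60)).astype(np.uint8);m[:200]=0;m[:,:255]=0;m[:,320:]=0
n,l,st,c=cv2.connectedComponentsWithStats(m);print([(c[i].round(1),st[i].tolist()) for i in range(1,n) if st[i,4]>100])
x=cv2.resize(w["color"][100:300,180:400],(770,600)[0:2])
cv2.imwrite("pics/c4.png",cv2.cvtColor(x,cv2.COLOR_RGB2BGR))
E
```

```text
6.8167 [0.41381301 0.14774051 0.05363177] 0.021649189069262605 [-0.13289437  0.1673577  -0.04863293] [-0.08391491  0.06061526  0.046205  ]
[(array([282.9, 259.8]), [264, 242, 38, 37, 1120])]
```

View pics/c4.png

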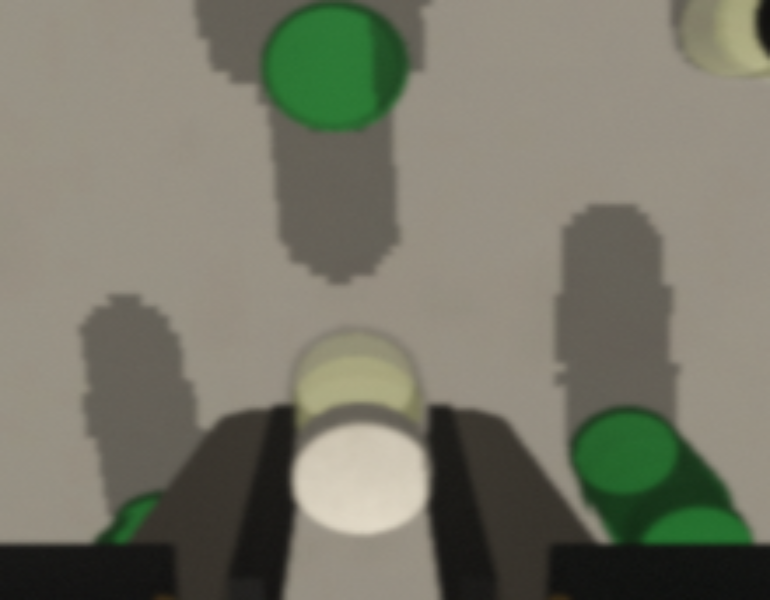

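The vial is held upright in the grip after a 30 mm lift, cap at (283,260) as before. Lifting and going over the carousel.

{"op": "apply_moves", "data": {"increments": [[[0,0,-3,0,0,0,1],[0,0,-3.8,0,0,0,1],[0,0,-3.8,0,0,0,1],[0,0,-3.8,0,0,0,1],[0,0,-3.8,0,0,0,1],[0,0,-3.4,0,0,0,1],[1.8,3.4,0,0,0,0,1],[1.8,3.4,0,0,0,0,1],[1.8,3.4,0,0,0,0,1],[1.8,3.4,0,0,0,0,1],[1.8,3.4,0,0,0,0,1],[1.8,3.4,0,0,0,0,1]]]}}

```text
time_s: 7.82
ee_pos: [0.522, -0.0581, 0.2684]
ee_rot: [1.0, 0.0, -0.0, -0.0]
wrist_force: [-0.1, 0.5, 0.1]
width: 0.0215
```

{"op": "apply_moves", "data": {"increments": [[[1.8,3.4,0,0,0,0,1],[1.8,3.4,0,0,0,0,1],[1.8,3.4,0,0,0,0,1],[0,0,0,0,0,0,1],[0,0,0,0,0,0,1]]]}}

```text
time_s: 8.23
ee_pos: [0.5758, -0.1598, 0.2676]
ee_rot: [1.0, -0.001, -0.001, -0.0]
wrist_force: [0.1, -0.3, -0.1]
width: 0.0217
```

```bash
python3 - <<'E'
from h import *
w=wrist("w5");t=save("top","t5");o=env.get_obs();print(o["time_s"],o["ee_pos"],o["width"],o["wrist_force"],o["joints"].round(2))
h=cv2.cvtColor(w["color"],cv2.COLOR_RGB2HSV)
def comps(m,a=60):
    n,l,st,c=cv2.connectedComponentsWithStats(m); return [(c[i].round(1).tolist(),st[i].tolist()) for i in range(1,n) if st[i,4]>a]
Y=cv2.inRange(h,(20,110,90),(35,255,255));print("yellow",comps(Y))
print("red",comps(cv2.inRange(h,(0,150,80),(8,255,255)),10))
ys,xs=np.nonzero(Y[:250]);
print("ellipse",cv2.fitEllipse(cv2.convexHull(np.c_[xs,ys].astype(np.float32))))
cv2.imwrite("pics/c5.png",cv2.cvtColor(cv2.resize(w["color"],(800,600)),cv2.COLOR_RGB2BGR))
E
```

```text
8.3333 [ 0.57509336 -0.15769745  0.26824579] 0.02195256390421951 [-0.17409845  0.7030992  -0.26798901] [-0.27  0.25  1.61  0.    1.29 -0.27]
yellow [([476.0, 14.3], [466, 0, 21, 24, 179]), ([492.4, 5.1], [487, 0, 12, 14, 61]), ([299.3, 134.2], [283, 117, 33, 35, 330])]
red [([270.3, 5.0], [269, 0, 4, 12, 30]), ([545.7, 210.2], [532, 195, 28, 30, 620]), ([200.3, 218.0], [189, 204, 26, 30, 304]), ([531.0, 233.3], [496, 227, 64, 10, 221])]
ellipse ((389.00604248046875, 73.95861053466797), (67.04674530029297, 253.79949951171875), 56.237789154052734)
```

View pics/c5.png

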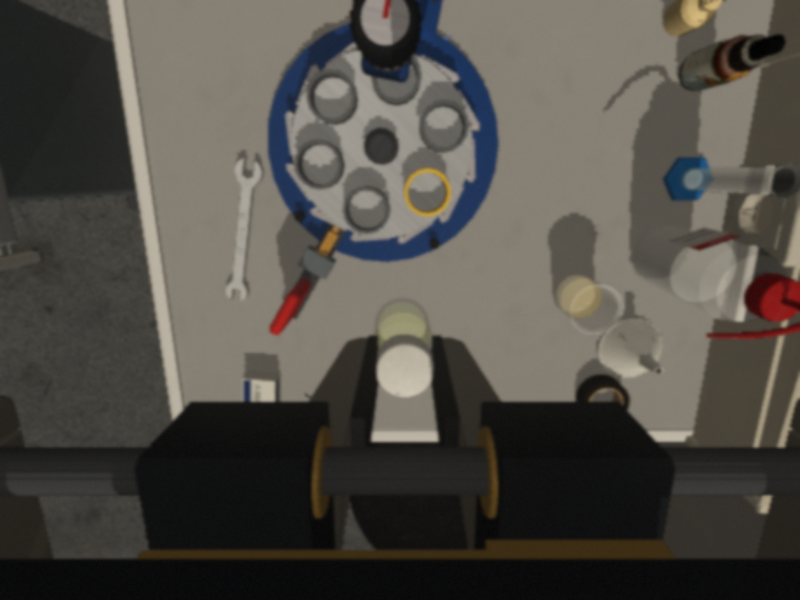

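Wrist view (800x600): yellow nest (427,192), hub (381,146), knob (387,22), red handle (292,305), held vial cap (404,369); nothing near the nest except the neighbouring rings.

```bash
python3 - <<'E'
from h import *
w=load("w5");h=cv2.cvtColor(w["color"],cv2.COLOR_RGB2HSV)
Y=cv2.inRange(h,(20,90,80),(36,255,255)); Y[:110]=0;Y[160:]=0;Y[:,:275]=0;Y[:,325:]=0
p=cv2.convexHull(cv2.findNonZero(Y)); e=cv2.fitEllipse(p);print(e); yn=onz(w,*e[0],.048);print("nest",yn)
q=np.array([onz(w,*x[0],.048) for x in p]);c,r=cv2.minEnclosingCircle(q[:,:2].astype(np.float32));print("c",c,r)
B=cv2.inRange(h,(100,140,30),(125,255,255));B[200:]=0;B[:,:170]=0;B[:,360:]=0
hb=cv2.convexHull(cv2.findNonZero(B))[:,0]; 
for z in (0,.012,.014):
  q=np.array([onz(w,*x,z)[:2] for x in hb if x[1]>60]);A=np.c_[2*q,np.ones(len(q))];s=np.linalg.lstsq(A,(q**2).sum(1),rcond=None)[0];print("base",z,s[:2],np.sqrt(s[2]+s[0]**2+s[1]**2))
# rings by manual centres at rim height (800px coords)
rings=[(333,98),(442,127),(321,163),(367,208),(427,192)]
P=np.array([onz(w,a*.7,b*.7,.048)[:2] for a,b in rings]);q=P;A=np.c_[2*q,np.ones(len(q))];s=np.linalg.lstsq(A,(q**2).sum(1),rcond=None)[0];print("hub",s[:2],np.sqrt(s[2]+s[0]**2+s[1]**2))
kn=onz(w,386*.7,17*.7,.19);print("knob",kn, "t5 knob(t0)",onz(load("t0"),120+390/2.5,150+127/2.5,.19))
hub=s[:2]
for k in(kn,):
  a=np.arctan2(*(yn[:2]-hub)[::-1]);b=np.arctan2(*(k[:2]-hub)[::-1]);print("press ang",b,"dist",np.linalg.norm(k[:2]-hub),"car",(a-b))
R_=cv2.inRange(h,(0,150,80),(8,255,255));R_[:190]=0;R_[:,230:]=0;r=cv2.minAreaRect(cv2.findNonZero(R_));print(r)
print("handle",onz(w,292*.7,305*.7,.07))
E
```

```text
((298.7891540527344, 133.99465942382812), (33.5181999206543, 34.342506408691406), 1.1235796213150024)
nest [ 0.59630599 -0.10290348  0.048     ]
c (0.5963718891143799, -0.10327038913965225) 0.02195492945611477
base 0 [ 0.55451554 -0.06241403] 0.11071560874891026
base 0.012 [ 0.55509131 -0.06304492] 0.10783414241676059
base 0.014 [ 0.55518727 -0.06315007] 0.10735389802807024
hub [ 0.55585911 -0.06374119] 0.0559053550336777
knob [ 0.5665596  -0.00570831  0.19      ] t5 knob(t0) [ 0.56346957 -0.00742791  0.19      ]
press ang 1.388457661469734 dist 0.05901115116233261 car -2.1577211171934456
((200.93785095214844, 217.67298889160156), (10.709429740905762, 36.391265869140625), 27.89727020263672)
handle [ 0.47333548 -0.20290713  0.07      ]
```

```bash
python3 - <<'E'
from h import *
w=load("w5");T=w["Tw"]@np.linalg.inv(np.array(w["T_tool_cam"]));print("pose used",T[:3,3],T[:3,0])
h=cv2.cvtColor(w["color"],cv2.COLOR_RGB2HSV);m=((h[...,2]>150)&(h[...,1]<60)).astype(np.uint8);m[:236]=0;m[285:]=0;m[:,:262]=0;m[:,304:]=0
n,l,st,c=cv2.connectedComponentsWithStats(m);i=1+np.argmax(st[1:,4]);print(c[i],st[i])
cap=onz(w,283,258.8,T[2,3]-.0245+.06);print(cap); print("delta",np.array([.5963,-.1031])-cap[:2])
for _ in range(1):print(env.get_obs()["ee_pos"])
E
```

```text
pose used [ 0.57578621 -0.15975435  0.26757236] [ 0.99999621 -0.00162666 -0.00221971]
[282.88156723 259.80053428] [ 264  242   38   37 1123]
[ 0.57624685 -0.15958745  0.30307236]
delta [0.02005315 0.05648745]
[ 0.57509336 -0.15769745  0.26824579]
```

{"op": "apply_moves", "data": {"increments": [[[1.0,-2.8,0,0,0,0,1],[1.0,-2.85,0,0,0,0,1],[0,0,3.5,0,0,0,1],[0,0,3.5,0,0,0,1],[0,0,3.5,0,0,0,1],[0,0,3.5,0,0,0,1],[0,0,2.5,0,0,0,1],[0,0,1.5,0,0,0,1],[0,0,0,0,0,0,1],[0,0,0,0,0,0,1]]]}}

```text
time_s: 9.17
ee_pos: [0.5949, -0.1005, 0.0891]
ee_rot: [1.0, 0.001, -0.001, -0.0]
wrist_force: [-0.2, 0.0, -0.3]
width: 0.0212
```

```bash
python3 - <<'E'
from h import *
w=wrist("w6");o=env.get_obs();print(o["time_s"],o["ee_pos"],o["width"],o["wrist_force"])
T=w["Tw"]@np.linalg.inv(np.array(w["T_tool_cam"]))
h=cv2.cvtColor(w["color"],cv2.COLOR_RGB2HSV)
m=cv2.inRange(h,(20,90,60),(36,255,255));m[300:]=0;m[:150]=0
n,l,st,c=cv2.connectedComponentsWithStats(m);print([(c[i].round(1).tolist(),st[i].tolist()) for i in range(1,n) if st[i,4]>30])
# expected rim outline of nest at estimate, and at vial's own xy
print([np.round(proj(w,[.5963+dx,-.1031+dy,.048]),1) for dx,dy in((-.0215,0),(.0215,0),(0,.0215))])
x=cv2.resize(w["color"][130:330,150:416],(798,600))
cv2.imwrite("pics/c6.png",cv2.cvtColor(x,cv2.COLOR_RGB2BGR))
E
```

```text
9.2167 [ 0.59597587 -0.10085851  0.09023434] 0.021372965087309938 [ 0.84011017  0.52159672 -0.14720643]
[([285.4, 211.9], [257, 190, 55, 51, 870])]
[array([257. , 220.6]), array([311.6, 220.8]), array([284.4, 194.1])]
```

View pics/c6.png

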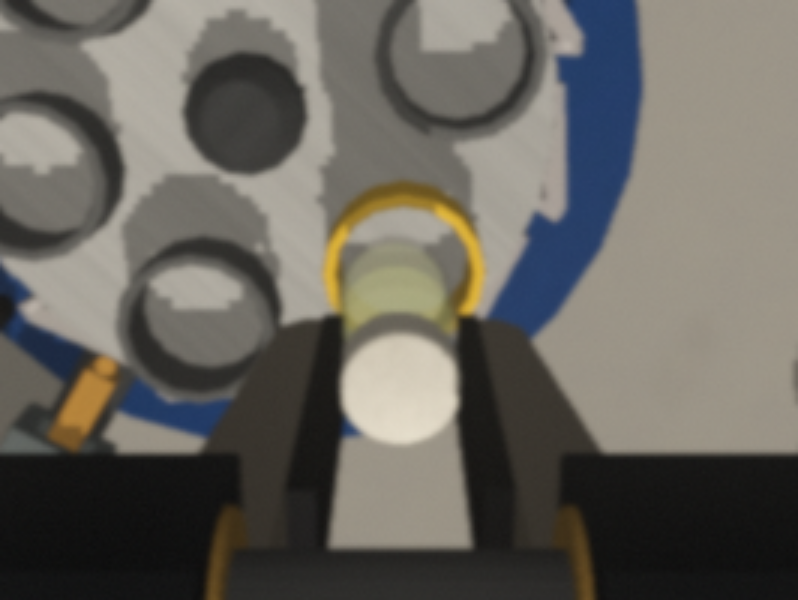

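Over the nest, yellow ring spans columns 257–312 full-frame (crop centre ≈ (405,268)); the vial sits just above it, nearly centred. Computing the remaining offset within this one image.

```bash
python3 - <<'E'
from h import *
w=load("w6");T=w["Tw"]@np.linalg.inv(np.array(w["T_tool_cam"]));print(T[:3,3])
h=cv2.cvtColor(w["color"],cv2.COLOR_RGB2HSV);m=cv2.inRange(h,(20,90,60),(36,255,255));m[300:]=0;m[:150]=0
for r in range(190,240,4):
  x=np.nonzero(m[r])[0]; print(r,x.min() if len(x) else 0,x.max() if len(x) else 0,end=' | ')
for v in(217,219,221):print(onz(w,284.5,v,.048)-T[:3,3])
print(onz(w,283,259,T[2,3]+.0355)-T[:3,3])
E
```

```text
[ 0.59490983 -0.1004524   0.089076  ]
190 282 286 | 194 271 297 | 198 266 303 | 202 263 305 | 206 261 307 | 210 259 309 | 214 258 310 | 218 258 311 | 222 257 311 | 226 258 310 | 230 259 309 | 234 262 307 | 238 265 302 | [ 0.00154394  0.00039728 -0.041076  ]
[ 0.00154906 -0.00124619 -0.041076  ]
[ 0.0015542 -0.0028954 -0.041076 ]
[4.37699683e-04 5.56792287e-05 3.55000000e-02]
```

{"op": "apply_moves", "data": {"increments": [[[0.1,0.3,0,0,0,0,1],[0,0,1.2,0,0,0,1],[0,0,1.2,0,0,0,1],[0,0,0.6,0,0,0,1],[0,0,0,0,0,0,1]]]}}

```text
time_s: 9.63
ee_pos: [0.5953, -0.1045, 0.0573]
ee_rot: [1.0, 0.0, -0.002, -0.0]
wrist_force: [-0.6, 0.4, -0.3]
width: 0.0215
```

{"op": "apply_moves", "data": {"increments": [[[0,0,0.2,0,0,0,1],[0,0,0,0,0,0,1]]]}}

```text
time_s: 9.8
ee_pos: [0.5966, -0.1047, 0.0569]
ee_rot: [1.0, 0.0, -0.0, -0.0]
wrist_force: [-0.1, -0.0, 0.1]
width: 0.0218
```

{"op": "apply_moves", "data": {"increments": [[[0,0,0.15,0,0,0,1],[0,0,0,0,0,0,1]]]}}

```text
time_s: 9.97
ee_pos: [0.5969, -0.1047, 0.0558]
ee_rot: [1.0, 0.0, 0.0, 0.0]
wrist_force: [-0.2, -0.3, -0.3]
width: 0.0215
```

{"op": "apply_moves", "data": {"increments": [[[0,0,0.1,0,0,0,1],[0,0,0,0,0,0,1]]]}}

```text
time_s: 10.13
ee_pos: [0.5968, -0.1047, 0.0548]
ee_rot: [1.0, 0.0, 0.0, 0.0]
wrist_force: [-0.1, 0.2, -0.4]
width: 0.0212
```

{"op": "apply_moves", "data": {"increments": [[[0,0,0.05,0,0,0,0.5],[0,0,0,0,0,0,0.5],[0,0,0,0,0,0,0.5],[0,0,0,0,0,0,0.5],[0,0,0,0,0,0,0.5],[0,0,0,0,0,0,0.5],[0,0,-1,0,0,0,0.5],[0,0,-2,0,0,0,0.5],[0,0,-3.5,0,0,0,0.5],[0,0,-4,0,0,0,0.5],[0,0,-4,0,0,0,0.5],[0,0,-4,0,0,0,0.5]]]}}

```text
time_s: 11.13
ee_pos: [0.5963, -0.1046, 0.242]
ee_rot: [1.0, 0.001, 0.0, 0.0]
wrist_force: [1.5, -0.9, -0.1]
width: 0.0463
```

```bash
python3 - <<'E'
from h import *
t=save("top","t7");w=wrist("w7");s=save("scene","s7");o=env.get_obs();print(o["time_s"],o["ee_pos"],o["width"],o["wrist_force"])
x=np.zeros((600,800,3),np.uint8)
x[:300,:400]=cv2.resize(w["color"][100:310,140:420],(400,300),interpolation=cv2.INTER_CUBIC)
x[:300,400:]=cv2.resize(s["color"][190:310,235:395],(400,300),interpolation=cv2.INTER_CUBIC)
x[300:,:400]=cv2.resize(t["color"][160:280,240:400],(400,300),interpolation=cv2.INTER_CUBIC)
cv2.imwrite("pics/c7.png",cv2.cvtColor(x,cv2.COLOR_RGB2BGR))
E
```

```text
11.2833 [ 0.59895069 -0.10504561  0.24390598] 0.046146843202514214 [-0.13756383  0.41371217 -0.34528434]
```

View pics/c7.png

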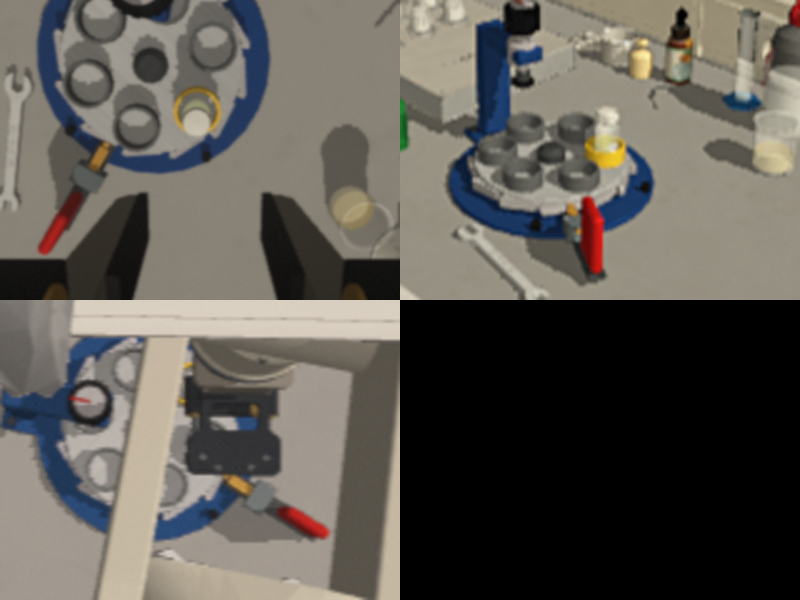

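The picture confirms the vial standing inside the yellow nest, released. Now the lever: closed fingers go down on the robot side of the handle.

{"op": "apply_moves", "data": {"increments": [[[-3.3,1.62,0,0,0,0,1],[-3.3,1.62,0,0,0,0,1],[-3.3,1.62,0,0,0,0,1],[-3.3,1.62,0,0,0,0,1],[-3.3,1.62,0,0,0,0,1],[0,0,3.5,0,0,0,1],[0,0,3.5,0,0,0,1],[0,0,3.5,0,0,0,1],[0,0,3.5,0,0,0,1],[0,0,3.5,0,0,0,1],[0,0,3.5,0,0,0,1],[0,0,0,0,0,0,1]]]}}

```text
time_s: 12.28
ee_pos: [0.4265, -0.1836, 0.0234]
ee_rot: [1.0, 0.0, -0.005, -0.002]
wrist_force: [-2.1, 1.1, 0.1]
width: 0.0005
```

```bash
cat > lev.py <<'E'
from h import *
import sys
hub=np.array([.5555,-.0632])
w=wrist(sys.argv[1]);o=env.get_obs();print(o["time_s"],o["ee_pos"],o["width"],o["wrist_force"].round(1))
h=cv2.cvtColor(w["color"],cv2.COLOR_RGB2HSV);m=cv2.inRange(h,(0,150,60),(8,255,255))|cv2.inRange(h,(172,150,60),(180,255,255))
n,l,st,c=cv2.connectedComponentsWithStats(m)
for i in range(1,n):
  if st[i,4]>100:
    p=onz(w,*c[i],.0765);d=p[:2]-hub;print(c[i].round(1),st[i].tolist(),p[:2].round(4),np.linalg.norm(d).round(4),np.degrees(np.arctan2(d[1],d[0])).round(1))
m=cv2.inRange(h,(20,100,60),(36,255,255));n,l,st,c=cv2.connectedComponentsWithStats(m)
for i in range(1,n):
  if st[i,4]>100:
    p=onz(w,*c[i],.045);d=p[:2]-hub;print("yel",c[i].round(1),st[i].tolist(),p[:2].round(4),np.linalg.norm(d).round(4),np.degrees(np.arctan2(d[1],d[0])).round(1))
E
python3 lev.py w8
```

```text
12.3333 [ 0.42818002 -0.18426382  0.02627331] 0.0003281361268397885 [-0.  -0.7  0.4]
[352. 266.] [325, 243, 54, 38, 1192] [ 0.4612 -0.1791] 0.1495 -129.1
yel [553.3 113.8] [545, 83, 15, 60, 637] [ 0.5687 -0.1069] 0.0456 -73.1
```

{"op": "apply_moves", "data": {"increments": [[[1.7,0.9,0,0,0,0,1],[1.6,0.95,0,0,0,0,1],[1.6,0.95,0,0,0,0,1],[1.6,0.9,0,0,0,0,1],[1.8,0.4,0,0,0,0,1],[1.8,0.4,0,0,0,0,1],[0,0,0,0,0,0,1],[0,0,0,0,0,0,1]]]}}

```text
time_s: 13.0
ee_pos: [0.5334, -0.231, 0.031]
ee_rot: [1.0, 0.001, 0.001, 0.0]
wrist_force: [-2.4, -0.5, 1.9]
width: 0.0002
```

```bash
python3 lev.py w9; python3 - <<'E'
from h import *
t=save("top","t9");h=cv2.cvtColor(t["color"],cv2.COLOR_RGB2HSV);m=cv2.inRange(h,(0,150,60),(8,255,255))
n,l,st,c=cv2.connectedComponentsWithStats(m);print([(c[i].round(1).tolist(),st[i].tolist()) for i in range(1,n) if st[i,4]>10])
x=np.zeros((600,800,3),np.uint8)
x[:300,:400]=cv2.resize(load("w9")["color"],(400,300))
x[:300,400:]=cv2.resize(t["color"][160:280,260:420],(400,300))
s=save("scene","s9");x[300:,:400]=cv2.resize(s["color"][190:310,235:395],(400,300),interpolation=cv2.INTER_CUBIC)
cv2.imwrite("pics/c9.png",cv2.cvtColor(x,cv2.COLOR_RGB2BGR))
E
```

```text
13.05 [ 0.53263607 -0.2308382   0.03069756] 0.000357473439943881 [-1.9 -0.4  1.8]
[319.1 240.3] [305, 205, 28, 77, 1427] [ 0.5519 -0.216 ] 0.1529 -91.4
yel [420.9   8.6] [388, 0, 74, 22, 999] [ 0.6036 -0.1028] 0.0623 -39.5
[([362.5, 212.5], [361, 211, 4, 4, 12])]
```

{"op": "apply_moves", "data": {"increments": [[[0.8,0.1,0,0,0,0,1],[0.8,0.1,0,0,0,0,1],[0,0,0,0,0,0,1],[0,0,0,0,0,0,1]]]}}

```text
time_s: 13.48
ee_pos: [0.5489, -0.2325, 0.0293]
ee_rot: [1.0, 0.001, -0.0, -0.0]
wrist_force: [-1.3, 1.0, 2.1]
width: 0.0004
```

```bash
python3 lev.py w10; python3 - <<'E'
from h import *
for f in("w9","w10"):
  w=load(f);h=cv2.cvtColor(w["color"],cv2.COLOR_RGB2HSV);m=cv2.inRange(h,(0,150,60),(8,255,255))|cv2.inRange(h,(172,150,60),(180,255,255))
  for r in(206,210,220,235,250,265,278):
    x=np.nonzero(m[r,250:420])[0]+250
    if len(x): print(r,x.min(),x.max(),np.round(h[r,x.min():x.max()+1:4,2]).tolist(),onz(w,(x.min()+x.max())/2,r,.0765)[:2].round(4))
E
```

```text
13.5333 [ 0.54882633 -0.23259456  0.02928814] 0.0005711061349259293 [-1.7  1.5  1.6]
[319.7 240.4] [305, 202, 30, 80, 1518] [ 0.5676 -0.217 ] 0.1543 -85.5
yel [396.    2.8] [375, 0, 43, 8, 250] [ 0.6058 -0.1023] 0.0637 -37.9
206 308 318 [65, 75, 72] [ 0.5484 -0.1981]
210 306 320 [65, 71, 74, 74] [ 0.5484 -0.2001]
220 305 324 [61, 70, 73, 74, 75] [ 0.5493 -0.2053]
235 305 331 [62, 64, 75, 98, 106, 111, 102] [ 0.5513 -0.2132]
250 311 332 [71, 125, 148, 161, 156, 129] [ 0.5533 -0.2213]
265 317 331 [94, 160, 162, 146] [ 0.5549 -0.2296]
278 323 330 [100, 155] [ 0.5564 -0.2371]
206 305 319 [62, 73, 75, 74] [ 0.5633 -0.1992]
210 305 321 [65, 71, 74, 75, 71] [ 0.5639 -0.2012]
220 305 324 [61, 69, 72, 75, 76] [ 0.5647 -0.2063]
235 307 331 [61, 76, 111, 124, 131, 126, 105] [ 0.5672 -0.2141]
250 311 332 [72, 130, 152, 162, 155, 130] [ 0.5687 -0.2221]
265 317 333 [92, 158, 163, 152, 120] [ 0.5707 -0.2304]
278 323 334 [101, 163, 149] [ 0.5728 -0.2377]
```

```bash
python3 - <<'E'
from h import *
hub=np.array([.5555,-.0632])
for f,pts in(("w9",[(333,250),(332,265)]),("w10",[(332.5,242),(333,250),(334,265),(334.8,278)])):
  w=load(f)
  for p in pts:
    q=onz(w,*p,.0765)[:2]-hub;r=np.linalg.norm(q);print(f,r.round(4),np.degrees(np.arctan2(q[1],q[0])-np.arcsin(.006/r)).round(1))
w=load("w5");h=cv2.cvtColor(w["color"],cv2.COLOR_RGB2HSV);m=cv2.inRange(h,(0,150,60),(8,255,255));m[:190]=0;m[:,230:]=0
b=cv2.boxPoints(cv2.minAreaRect(cv2.findNonZero(m)))
for p in b: q=onz(w,*p,.0765)[:2]-hub;print("w5",p,np.linalg.norm(q).round(4),np.degrees(np.arctan2(q[1],q[0])).round(1))
E
```

```text
w9 0.1581 -90.9
w9 0.1665 -90.9
w10 0.1557 -85.4
w10 0.1601 -85.3
w10 0.1683 -85.3
w10 0.1757 -85.2
w5 [187.0154 230.7231] 0.1921 -123.0
w5 [208.6154  192.92311] 0.1328 -123.5
w5 [217.87694 198.21541] 0.133 -117.8
w5 [196.27693 236.0154 ] 0.1925 -118.9
```

{"op": "apply_moves", "data": {"increments": [[[0.5,0,0,0,0,0,1],[0.2,0,0,0,0,0,1],[0,0,0,0,0,0,1]]]}}

```text
time_s: 13.78
ee_pos: [0.5559, -0.2325, 0.0292]
ee_rot: [1.0, 0.001, -0.0, -0.0]
wrist_force: [-3.9, 2.8, 1.0]
width: 0.0004
```

{"op": "apply_moves", "data": {"increments": [[[0.3,0,0,0,0,0,1],[0,0,0,0,0,0,1]]]}}

```text
time_s: 13.95
ee_pos: [0.557, -0.2322, 0.029]
ee_rot: [1.0, 0.001, -0.002, -0.0]
wrist_force: [-9.7, 2.4, 7.1]
width: 0.0007
```

At the front stop (force steps up at x≈0.557). Retract and let it spring back, then check the carousel.

{"op": "apply_moves", "data": {"increments": [[[-3.0,-0.4,0,0,0,0,1],[-3.0,-1.0,0,0,0,0,1],[-3.0,-1.7,0,0,0,0,1],[-3.0,-1.6,0,0,0,0,1],[-0.7,0,0,0,0,0,1],[0,0,0,0,0,0,1],[0,0,0,0,0,0,1],[0,0,0,0,0,0,1],[0,0,0,0,0,0,1],[0,0,0,0,0,0,1],[0,0,0,0,0,0,1]]]}}

```text
time_s: 14.87
ee_pos: [0.4326, -0.1861, 0.0292]
ee_rot: [1.0, 0.001, 0.0, 0.0]
wrist_force: [-0.2, 0.2, 0.6]
width: 0.0006
```

```bash
cat > car.py <<'E'
from h import *
import sys
hub=np.array([.5555,-.0632])
def yel(s):
  h=cv2.cvtColor(s["color"],cv2.COLOR_RGB2HSV);m=cv2.inRange(h,(22,170,90),(32,255,255));m[:225]=0;m[285:]=0;m[:,:250]=0;m[:,345:]=0
  n,l,st,c=cv2.connectedComponentsWithStats(m)
  for i in range(1,n):
    if st[i,4]>15:
      p=onz(s,*c[i],.041);d=p[:2]-hub;print("yel",c[i].round(1),st[i].tolist(),p[:2].round(4),np.linalg.norm(d).round(4),np.degrees(np.arctan2(d[1],d[0])).round(1))
  h=cv2.inRange(h,(0,150,60),(8,255,255));n,l,st,c=cv2.connectedComponentsWithStats(h)
  for i in range(1,n):
    if st[i,4]>15 and 250<c[i,0]<380 and c[i,1]>200:
      d=onz(s,*c[i],.045)[:2]-hub;print("red",c[i].round(1),st[i,4],np.linalg.norm(d).round(4),np.degrees(np.arctan2(d[1],d[0])).round(1))
  return
if __name__=="__main__":
  for f in sys.argv[2:]: print(f);yel(load(f))
  yel(save("scene",sys.argv[1]));print(env.get_obs()["ee_pos"],env.get_obs()["wrist_force"].round(1))
E
python3 car.py s10 s0 s7 s9
```

```text
s0
yel [316.9 249.8] [309, 244, 16, 13, 158] [ 0.594  -0.1065] 0.0579 -48.3
red [311.4 284.1] 208 0.1763 -121.8
s7
yel [316.9 251.7] [309, 245, 16, 12, 93] [ 0.5866 -0.1135] 0.0591 -58.3
red [311.4 284.1] 208 0.1763 -121.8
s9
red [345.5 276.3] 248 0.1835 -93.0
yel [317.7 246.2] [314, 241, 7, 9, 32] [ 0.6097 -0.0947] 0.0627 -30.1
red [311.4 284.1] 208 0.1763 -121.8
[ 0.43234329 -0.18605728  0.02916222] [-0.3  0.8 -0.2]
```

{"op": "apply_moves", "data": {"increments": [[[1.7,0.9,0,0,0,0,1],[2.3,1.4,0,0,0,0,1],[2.3,1.4,0,0,0,0,1],[2.3,0.6,0,0,0,0,1],[2.3,0.25,0,0,0,0,1],[1.5,0.1,0,0,0,0,1],[0.1,0,0,0,0,0,1],[0,0,0,0,0,0,1]]]}}

```text
time_s: 15.58
ee_pos: [0.5559, -0.2318, 0.0284]
ee_rot: [1.0, 0.001, -0.002, -0.001]
wrist_force: [-4.3, 0.4, 1.3]
width: 0.0006
```

{"op": "apply_moves", "data": {"increments": [[[-3.0,-0.4,0,0,0,0,1],[-3.0,-1.0,0,0,0,0,1],[-3.0,-1.7,0,0,0,0,1],[-3.0,-1.55,0,0,0,0,1],[-0.5,0,0,0,0,0,1],[0,0,0,0,0,0,1],[0,0,0,0,0,0,1],[0,0,0,0,0,0,1],[0,0,0,0,0,0,1],[0,0,0,0,0,0,1],[0,0,0,0,0,0,1]]]}}

```text
time_s: 16.5
ee_pos: [0.4325, -0.1861, 0.0292]
ee_rot: [1.0, 0.0, 0.0, 0.0]
wrist_force: [-0.3, 0.7, -0.5]
width: 0.0004
```

```bash
python3 car.py s11; python3 lev.py w11
```

```text
red [311.4 284.2] 207 0.1765 -121.8
[ 0.43228764 -0.18603659  0.02916898] [ 0.5 -0.4  0.2]
16.6 [ 0.43216468 -0.18594086  0.02919081] 0.00043397139382983247 [-0.  -1.1 -1.2]
[343.4 263. ] [319, 236, 53, 46, 1467] [ 0.4634 -0.1827] 0.1509 -127.6
```

{"op": "apply_moves", "data": {"increments": [[[0,0,-3.7,0,0,0,1],[0,0,-3.7,0,0,0,1],[0,0,-3.7,0,0,0,1],[0,0,-3.7,0,0,0,1],[0,0,-3.7,0,0,0,1],[0,0,-3.7,0,0,0,1],[0,0,0,0,0,0,1]]]}}

```text
time_s: 17.18
ee_pos: [0.4353, -0.1873, 0.2583]
ee_rot: [1.0, 0.0, 0.005, 0.002]
wrist_force: [0.6, -0.7, 0.0]
width: 0.0002
```

```bash
python3 car.py s12; python3 lev.py w12; python3 - <<'E'
from h import *
w=load("w12");h=cv2.cvtColor(w["color"],cv2.COLOR_RGB2HSV)
# white cap
m=((h[...,2]>190)&(h[...,1]<45)).astype(np.uint8);n,l,st,c=cv2.connectedComponentsWithStats(m)
for i in range(1,n):
  if 60<st[i,4]<900: print("white",c[i].round(1),st[i].tolist(),onz(w,*c[i],.09)[:2].round(4))
m=cv2.inRange(h,(0,0,0),(180,255,60));m[150:]=0
n,l,st,c=cv2.connectedComponentsWithStats(m)
for i in range(1,n):
  if 300<st[i,4]<4000: print("dark",c[i].round(1),st[i].tolist())
E
```

```text
yel [304.6 242.6] [298, 237, 15, 11, 88] [ 0.5983 -0.0557] 0.0435 9.9
red [311.4 284.2] 207 0.1765 -121.8
[ 0.43409425 -0.18681959  0.2550171 ] [-0.4 -0.1  0. ]
17.2833 [ 0.43269758 -0.18621645  0.25256876] 0.0001772129150264428 [-0.5  0.9 -1. ]
[305.5 196.7] [295, 178, 24, 39, 502] [ 0.4634 -0.2037] 0.168 -123.2
yel [421.8  63.2] [408, 42, 37, 41, 532] [ 0.6014 -0.048 ] 0.0483 18.4
white [449.6  55.5] [440, 45, 20, 22, 327] [ 0.6111 -0.0477]
white [270.3 110.1] [265, 91, 16, 38, 156] [ 0.4218 -0.1029]
white [538.9 244.5] [527, 241, 26, 9, 151] [ 0.7522 -0.2616]
white [480.2 292.7] [403, 290, 150, 7, 840] [ 0.6904 -0.3282]
dark [408.9  13.9] [398, 0, 23, 37, 339]
dark [379.  77.] [367, 65, 25, 26, 476]
```

Yellow nest with the white cap is now at about +17…19°, i.e. two teeth short of the press (≈79°). Two more strokes.

{"op": "apply_moves", "data": {"increments": [[[0,0,3.7,0,0,0,1],[0,0,3.7,0,0,0,1],[0,0,3.7,0,0,0,1],[0,0,3.7,0,0,0,1],[0,0,3.7,0,0,0,1],[0,0,3.7,0,0,0,1],[0,0,0,0,0,0,1],[0,0,0,0,0,0,1]]]}}

```text
time_s: 17.95
ee_pos: [0.429, -0.1846, 0.0271]
ee_rot: [1.0, 0.0, -0.003, -0.001]
wrist_force: [1.2, 0.5, 0.4]
width: 0.0004
```

{"op": "apply_moves", "data": {"increments": [[[1.7,0.9,0,0,0,0,1],[2.3,1.4,0,0,0,0,1],[2.3,1.4,0,0,0,0,1],[2.3,0.6,0,0,0,0,1],[2.3,0.25,0,0,0,0,1],[1.5,0.1,0,0,0,0,1],[0.1,0,0,0,0,0,1],[0,0,0,0,0,0,1]]]}}

```text
time_s: 18.62
ee_pos: [0.5565, -0.2321, 0.0315]
ee_rot: [1.0, 0.001, -0.001, 0.0]
wrist_force: [-4.7, 0.6, 2.5]
width: 0.0006
```

{"op": "apply_moves", "data": {"increments": [[[-3.0,-0.4,0,0,0,0,1],[-3.0,-1.0,0,0,0,0,1],[-3.0,-1.7,0,0,0,0,1],[-3.0,-1.55,0,0,0,0,1],[-0.5,0,0,0,0,0,1],[0,0,0,0,0,0,1],[0,0,0,0,0,0,1],[0,0,0,0,0,0,1],[0,0,0,0,0,0,1],[0,0,0,0,0,0,1],[0,0,0,0,0,0,1]]]}}

```text
time_s: 19.53
ee_pos: [0.4325, -0.1861, 0.0293]
ee_rot: [1.0, 0.001, 0.0, 0.0]
wrist_force: [0.1, 0.7, -0.4]
width: 0.0005
```

{"op": "apply_moves", "data": {"increments": [[[1.7,0.9,0,0,0,0,1],[2.3,1.4,0,0,0,0,1],[2.3,1.4,0,0,0,0,1],[2.3,0.6,0,0,0,0,1],[2.3,0.25,0,0,0,0,1],[1.5,0.1,0,0,0,0,1],[0.1,0,0,0,0,0,1],[0,0,0,0,0,0,1]]]}}

```text
time_s: 20.2
ee_pos: [0.5559, -0.2318, 0.0282]
ee_rot: [1.0, 0.001, -0.002, -0.001]
wrist_force: [-4.0, 0.5, 2.4]
width: 0.0004
```

{"op": "apply_moves", "data": {"increments": [[[-3.0,-0.4,0,0,0,0,1],[-3.0,-1.0,0,0,0,0,1],[-3.0,-1.7,0,0,0,0,1],[-3.0,-1.55,0,0,0,0,1],[-0.5,0,0,0,0,0,1],[0,0,0,0,0,0,1],[0,0,0,0,0,0,1],[0,0,0,0,0,0,1],[0,0,0,0,0,0,1],[0,0,0,0,0,0,1],[0,0,0,0,0,0,1]]]}}

```text
time_s: 21.12
ee_pos: [0.4325, -0.1861, 0.0292]
ee_rot: [1.0, 0.0, 0.0, 0.0]
wrist_force: [-0.1, -0.5, 0.7]
width: 0.0001
```

{"op": "apply_moves", "data": {"increments": [[[0,0,-3.7,0,0,0,0.3],[0,0,-3.7,0,0,0,0.3],[0,0,-3.7,0,0,0,0.3],[0,0,-3.7,0,0,0,0.3],[0,0,-3.7,0,0,0,0.3],[0,0,-3.7,0,0,0,0.3],[0,0,-2,0,0,0,0.3],[0,0,0,0,0,0,0.3],[0,0,0,0,0,0,0.3]]]}}

```text
time_s: 21.87
ee_pos: [0.4326, -0.1861, 0.2721]
ee_rot: [1.0, 0.001, 0.001, 0.001]
wrist_force: [-0.0, 0.7, -0.1]
width: 0.0581
```

```bash
python3 car.py s13; python3 lev.py w13; python3 - <<'E'
from h import *
w=load("w13");s=load("s13");x=np.zeros((600,800,3),np.uint8)
x[:300,:400]=cv2.resize(w["color"][:210,220:500],(400,300),interpolation=cv2.INTER_CUBIC)
x[:,400:]=cv2.resize(s["color"][185:305,250:330],(400,600),interpolation=cv2.INTER_CUBIC)
x[300:,:400]=cv2.resize(save("top","t13")["color"][160:280,240:400],(400,300),interpolation=cv2.INTER_CUBIC)
cv2.imwrite("pics/c13.png",cv2.cvtColor(x,cv2.COLOR_RGB2BGR))
E
```

```text
yel [285.  242.6] [278, 237, 14, 10, 81] [ 0.5588 -0.018 ] 0.0453 85.8
red [311.4 284.2] 207 0.1765 -121.8
[ 0.43166456 -0.18578062  0.27073404] [ 0.6 -0.2 -1.1]
21.9667 [ 0.43121238 -0.18553245  0.26998989] 0.06371765818884664 [ 0.4  0.3 -0.5]
[307.5 195.3] [297, 178, 23, 36, 457] [ 0.4634 -0.2041] 0.1683 -123.2
yel [390.   34.1] [376, 10, 38, 42, 502] [ 0.5614 -0.0114] 0.0521 83.5
```

View pics/c13.png

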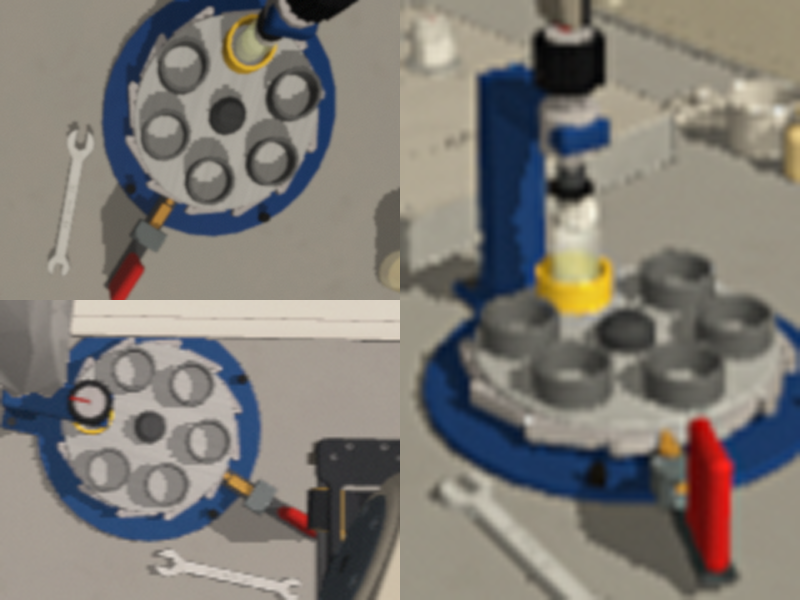

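Vial stands in the yellow nest directly beneath the pad, knob still up, lever back against its stop. Now to the knob.

{"op": "apply_moves", "data": {"increments": [[[2.2,-3.0,0,0,0,0,0.3],[2.2,-3.0,0,0,0,0,0.3],[2.2,-3.0,0,0,0,0,0.3],[2.2,-3.0,0,0,0,0,0.3],[2.2,-3.0,0,0,0,0,0.3],[2.2,-3.0,0,0,0,0,0.3],[0,0,0,0,0,0,0.3],[0,0,0,0,0,0,0.3],[0,0,0,0,0,0,0.3]]]}}

```text
time_s: 22.77
ee_pos: [0.5627, -0.0058, 0.2696]
ee_rot: [1.0, 0.001, -0.002, 0.0]
wrist_force: [0.1, 0.0, -0.6]
width: 0.0643
```

```bash
cat > knob.py <<'E'
from h import *
import sys
w=wrist(sys.argv[1]);T=w["Tw"]@np.linalg.inv(np.array(w["T_tool_cam"]));print(env.get_obs()["time_s"],T[:3,3],env.get_obs()["joints"].round(2),env.get_obs()["width"])
zt=float(sys.argv[2]);h=cv2.cvtColor(w["color"],cv2.COLOR_RGB2HSV)
p0=np.array(proj(w,[.565,-.0065,zt]));print("expect",p0)
m=((h[...,2]>110)&(h[...,1]<90)|cv2.inRange(h,(0,120,80),(8,255,255))>0).astype(np.uint8)
n,l,st,c=cv2.connectedComponentsWithStats(m)
for i in range(1,n):
  if 150<st[i,4]<6000 and np.linalg.norm(c[i]-p0)<60: print("light",c[i].round(1),st[i].tolist(),onz(w,*c[i],zt)[:2].round(4))
r=cv2.inRange(h,(0,120,80),(8,255,255))|cv2.inRange(h,(172,120,80),(180,255,255));n,l,st,c=cv2.connectedComponentsWithStats(r)
for i in range(1,n):
  if st[i,4]>15 and np.linalg.norm(c[i]-p0)<60:
    ys,xs=np.nonzero(l==i);P=np.array([onz(w,x,y,zt)[:2] for x,y in zip(xs,ys)]);C=P.mean(0);u,s,v=np.linalg.svd(P-C);print("red",c[i].round(1),st[i].tolist(),C.round(4),"line deg",np.degrees(np.arctan2(v[0,1],v[0,0])).round(1))
E
python3 knob.py w14 .19
```

```text
22.8167 [ 0.56268401 -0.00575344  0.2696267 ] [-0.01  0.19  1.67 -0.    1.28 -0.01] 0.0645138703716412
expect [285.32998112 205.50858712]
light [256.5 212.1] [230, 158, 43, 105, 1212] [ 0.5388 -0.0128]
light [314.  172.8] [305, 167, 21, 14, 181] [0.5901 0.0233]
light [245.7 182.4] [237, 177, 19, 12, 171] [0.5298 0.0146]
light [286.1 205. ] [273, 189, 27, 30, 589] [ 0.5657 -0.006 ]
light [328.3 222.7] [317, 188, 23, 69, 546] [ 0.6045 -0.0228]
light [316.7 198.7] [308, 194, 19, 11, 155] [ 5.932e-01 -1.000e-04]
light [288.4 248.4] [272, 224, 36, 46, 664] [ 0.568  -0.0482]
red [288.1 196. ] [286, 189, 6, 16, 44] [0.5674 0.0024] line deg -101.5
```

{"op": "apply_moves", "data": {"increments": [[[0.32,0,0,0,0,-0.12,0.4],[0,0,0,0,0,-0.12,0.4],[0,0,0,0,0,-0.12,0.4],[0,0,0,0,0,-0.12,0.4],[0,0,0,0,0,-0.12,0.4],[0,0,0,0,0,-0.12,0.4],[0,0,0,0,0,-0.12,0.4],[0,0,0,0,0,-0.12,0.4],[0,0,0,0,0,-0.12,0.4],[0,0,0,0,0,-0.12,0.4],[0,0,0,0,0,-0.12,0.4],[0,0,0,0,0,-0.12,0.4]]]}}

```text
time_s: 23.82
ee_pos: [0.566, -0.0071, 0.2711]
ee_rot: [0.75, 0.661, -0.0, -0.0]
wrist_force: [-0.4, 0.8, -1.1]
width: 0.0551
```

{"op": "apply_moves", "data": {"increments": [[[0,0,0,0,0,0,0.4],[0,0,2.5,0,0,0,0.4],[0,0,2.5,0,0,0,0.4],[0,0,2.5,0,0,0,0.4],[0,0,2.0,0,0,0,0.4],[0,0,1.2,0,0,0,0.4],[0,0,0,0,0,0,0.4]]]}}

```text
time_s: 24.4
ee_pos: [0.5648, -0.0064, 0.1618]
ee_rot: [0.753, 0.658, -0.002, -0.001]
wrist_force: [0.7, -0.1, -0.2]
width: 0.0546
```

```bash
python3 knob.py w15 .19
```

```text
24.45 [ 0.56481507 -0.00635609  0.16179818] [-0.01  0.29  1.79 -0.    1.06 -1.45] 0.05497455301147597
expect [283.0431334  253.45120453]
light [246.4 235.4] [239, 227, 16, 19, 160] [ 0.5514 -0.0254]
light [286.3 292.3] [223, 250, 120, 63, 4248] [ 0.5898 -0.0079]
light [278.3 269. ] [264, 260, 35, 16, 238] [ 0.5742 -0.0105]
red [297.9 256.1] [285, 254, 27, 6, 114] [0.5677 0.0017] line deg 78.6
```

{"op": "apply_moves", "data": {"increments": [[[0,0,0,0,0,0,1],[0,0,0,0,0,0,1],[0,0,0,0,0,0,1],[0,0,0,0,0,0,1],[0,0,0,0,0,0,1],[0,0,0,0,0,0,1]]]}}

```text
time_s: 24.95
ee_pos: [0.5687, -0.0054, 0.1668]
ee_rot: [0.752, 0.66, 0.002, 0.001]
wrist_force: [-1.6, -9.6, 14.0]
width: 0.0172
```

{"op": "apply_moves", "data": {"increments": [[[0,0,0.04,0,0,0.12,1],[0,0,0.04,0,0,0.12,1],[0,0,0.04,0,0,0.12,1],[0,0,0.04,0,0,0.12,1]]]}}

```text
time_s: 25.28
ee_pos: [0.5685, -0.0075, 0.1656]
ee_rot: [0.888, 0.46, 0.001, 0.002]
wrist_force: [-3.8, -8.9, 15.3]
width: 0.0004
```

```bash
python3 knob.py w16 .189; python3 -c "
from h import *
o=env.get_obs();print(o['wrist_force'],o['moment'])"
```

```text
25.3333 [ 0.5685028  -0.00754581  0.16555797] [-0.01  0.29  1.79 -0.    1.06 -0.96] 0.00041578960970932823
expect [280.89404358 244.63680773]
light [230.8 256.2] [216, 249, 28, 17, 256] [ 0.5539 -0.0348]
[-4.36007462 -9.32636071 16.59577945] [-1.85832556  0.6980971  -0.01739652]
```

The jaws closed to nothing and the tool was lifted ~4 mm; I need a look (last picture).

```bash
python3 - <<'E'
from h import *
x=np.zeros((600,800,3),np.uint8)
x[:300,:400]=cv2.resize(load("w16")["color"][120:330,140:420],(400,300),interpolation=cv2.INTER_CUBIC)
x[300:,:400]=cv2.resize(load("w15")["color"][120:330,140:420],(400,300),interpolation=cv2.INTER_CUBIC)
s=save("scene","s16");x[:400,400:]=cv2.resize(s["color"][160:260,240:340],(400,400),interpolation=cv2.INTER_CUBIC)
t=save("top","t16");x[400:,400:]=cv2.resize(t["color"][160:240,220:380],(400,200),interpolation=cv2.INTER_CUBIC)
cv2.imwrite("pics/c16.png",cv2.cvtColor(x,cv2.COLOR_RGB2BGR))
E
cat > asc.py <<'E'
from h import *
def asc(f,r0,r1,c0,c1,dr=4,dc=2):
  h=cv2.cvtColor(load(f)["color"],cv2.COLOR_RGB2HSV).astype(int)
  print(f,r0,c0)
  for r in range(r0,r1,dr):
    L=""
    for c in range(c0,c1,dc):
      H,S,V=h[r,c]
      L+= "R" if (H<8 or H>172) and S>120 and V>60 else "B" if 100<H<125 and S>120 else "Y" if 20<H<36 and S>100 and V>60 else "#" if V<35 else "+" if V<70 else "-" if V<130 else "." 
    print(f"{r} {L}")
if __name__=="__main__":
  import sys;a=sys.argv;asc(a[1],*map(int,a[2:]))
E
python3 asc.py w15 180 330 200 370; python3 asc.py w16 180 330 200 370; python3 asc.py s16 170 250 250 330 2 1;
```

```text
w15 180 200
180 -----....-++++++++++-----...........YYYYYYYYYYYY--------BBBBBBBBBBBBBBBBBBBBBBBBB----
184 -----...+++++++++++++------.......YYYY.-------YYYY------BBBBBBBBBBBBBBBBBBBBBBBB+----
188 -----..-++++++++++++++----.......YY.----.....----YY------BBBBBBBBBBBBBBBBBBBBBBBB++--
192 ---....-++++++++++++++----......YY---..........----Y-----BBBBBBBBBBBBBBBBBBBBBBBBBBB+
196 --.....-++++++++++++++---.......YY---...-----...---Y-----BBBBBBBBBBBBBBBBBBBBBBBBBBBB
200 ........-+++++++++++--..........Y-----++++-++++-.-YYY-----BBBBBBBBBBBBBBBBBBBBBBBBBBB
204 ..........--++++++-...........-+B++++++++----+++++++++++++BBBBBBBBBBBBBBBBBBBBBBBBBBB
208 ..............................-BBBBB----.-------+BBBBBBBBBBBBBBBBBBBBBBBBBBBBBBBBBBBB
212 ...---------.................-BBBB----##########+-+BBBBBBBBBBBBBBBBBBBBBBBBBBBBBBBBBB
216 ++++-----------..............-BB-+##################BBBBBBBBBBBBBBBBBBBBBBBBBBBBBBBBB
220 --+++++---------.......--++++++######################+BBBBBBBBBBBBBBBBBBBBBBBBBBBBBBB
224 ...--++++--------...-++-----++##########################BBBBBBBBBBBBBBBBBBBBBBBBBBBBB
228 ....
[... 8475 characters left out ...]
....................
234 --.............-+BBBBBBBBBBBB-.......................--.........................
236 --........-------BBBBBBBBBBB-YY.........Y........-------------..................
238 --...-----------+BBBBBBBBBB.YYY........YYYY.....----------++++-.................
240 --------------++BBBBBBBBBBB.YYY.......YYYYY..---+---------++---.................
242 -----------BB++BBBBBBBBBB---YYYYYYYYYYYYYYY-----++++-----------.................
244 ......-----++BBBBB+---------YYYYYYYYYYYYYY...----+++--------------------........
246 .............-+B-----------+++-YYYYYYYYYY...--------------------------+++--.....
248 .............--B-----------+++--........-++++++++--....--------------++++----...
```

```bash
python3 - <<'E'
from h import *
import asc
for f in("s0","s13","s16"):
  s=load(f);print(f,[ (z,np.round(proj(s,[.566,-.0055,z]),1).tolist()) for z in(.145,.16,.19)])
asc.asc("s13",176,226,265,300,1,1)
w=load("w16");T=w["Tw"]@np.linalg.inv(np.array(w["T_tool_cam"]));print(T)
w=load("w15");print([(z,np.round(proj(w,[.566+dx,-.0055+dy,z]),1).tolist()) for z in(.16,.175,.19) for dx,dy in((0,0),(0,.019),(0,-.019))])
E
```

```text
s0 [(0.145, [283.5, 206.3]), (0.16, [283.4, 201.2]), (0.19, [283.3, 190.9])]
s13 [(0.145, [283.5, 206.3]), (0.16, [283.4, 201.2]), (0.19, [283.3, 190.9])]
s16 [(0.145, [283.5, 206.3]), (0.16, [283.4, 201.2]), (0.19, [283.3, 190.9])]
s13 176 265
176 ...........-------...-#-...........
177 ...........-------...-#-...........
178 ---........-------...-#-...........
179 .----......-------...-#-...........
180 ...-----...------....-#-...........
181 ......-----------....-#-...........
182 ........-.--------...-+-...........
183 ...........-------...-+-...........
184 ...........-------...-+-...........
185 ............------...-+-...........
186 ............------...-+-...........
187 ............-------..-+---.........
188 .............------..-+-.----......
189 ..............-----..-+-..-----....
190 .............--.--R..----....-----.
191 ............-+.........-+-.....----
192 ...........-##-........-#+........-
193 ...........-##+-----.--+##.........
194 ...........-##############.........
195 ...........-##############.........
196 ...........-##############.........
197 .........-.
[... 933 characters left out ...]
...........
221 -BBBBBBBBBBBBB-+#++++++-...........
222 -BBBBBBBBBBBBB+###+++##-...........
223 -BBBBBBBBBBBBB-+#######-...........
224 -BBBBBBBBBBBBB--+####-.............
225 -BBBBBBBBBBBBB..-----..............
[[ 5.77197485e-01  8.16594547e-01  4.05081601e-03  5.68502796e-01]
 [ 8.16604544e-01 -5.77188612e-01 -3.21313133e-03 -7.54581436e-03]
 [-2.85740648e-04  5.16252609e-03 -9.99986633e-01  1.65557967e-01]
 [ 0.00000000e+00  0.00000000e+00  0.00000000e+00  1.00000000e+00]]
[(0.16, [284.8, 236.3]), (0.16, [313.2, 232.7]), (0.16, [256.5, 239.9]), (0.175, [284.9, 244.9]), (0.175, [315.5, 241.1]), (0.175, [254.5, 248.7]), (0.19, [285.0, 254.8]), (0.19, [318.1, 250.7]), (0.19, [252.2, 258.9])]
```

The recorded geometry says the knob is where I expected it (top at 0.19), and the pads were too near its top edge and squeezed through. I'll lift off closed, open, and re-grip lower and with a limited closure.

{"op": "apply_moves", "data": {"increments": [[[0,0,-1,0,0,0,1],[0,0,-2,0,0,0,1],[0,0,-3,0,0,0,1],[0,0,-3,0,0,0,1],[0,0,0,0,0,0,0.4],[0,0,0,0,0,0,0.4],[0,0,0,0,0,0,0.4],[0,0,0,0,0,0,0.4],[0,0,0,0,0,0,0.4],[0,0,0,0,0,0,0.4],[0,0,0,0,0,0,0.4],[0,0,0,0,0,0,0.4]]]}}

```text
time_s: 26.43
ee_pos: [0.5667, -0.0057, 0.2522]
ee_rot: [0.887, 0.462, -0.0, -0.0]
wrist_force: [-0.5, -0.5, 0.1]
width: 0.0519
```

```bash
python3 knob.py w17 .19; python3 car.py s17; python3 - <<'E'
import asc
asc.asc("w17",140,260,240,330,4,2)
asc.asc("s17",186,228,265,300,1,1)
E
```

```text
26.4833 [ 0.56668906 -0.00565813  0.25221474] [-0.01  0.21  1.69 -0.    1.24 -0.97] 0.054528637600920304
expect [281.01011022 208.77838706]
light [242.2 190.2] [197, 140, 93, 103, 2155] [ 0.5332 -0.0238]
light [282.  208.8] [267, 195, 34, 29, 669] [ 0.5655 -0.0058]
light [263.8 242.2] [247, 231, 36, 21, 386] [ 0.5812 -0.0363]
red [291.9 208.9] [283, 207, 18, 4, 55] [0.5704 0.001 ] line deg -122.7
yel [284.9 242.6] [278, 237, 14, 10, 82] [ 0.5586 -0.0179] 0.0454 86.0
red [311.4 284.1] 208 0.1763 -121.8
[ 0.5667989  -0.00568063  0.25243612] [ 0.3  0.1 -0.3]
w17 140 240
140 ---....--+-------------+BBBBBBBBB+BBBBBBBBB++
144 ---......--+-----..----..-BBBBBBBBBBBBBBBBBBB
148 ----......-------.....---+BBBBBBBBBBBBB+BBBBB
152 -----......-----........-++BBBBBBBBBBBBBB+BBB
156 ---------------.......------+BBBBBBBBBB+BBBBB
160 ------------........---------+BBBBBBBBBBBBBBB
164 ++---------.......-YYYYY-------+BBBBBBBBBBBBB
168 --------........YYY..----YY----++BBBBBBBBBBBB
172 ...............YY----------++BBBBBBBBBBBBBBBB
176 ..............Y.-------++BBBBBBBBBBBBBBBBBBBB
180 .-------......Y--+++++
[... 1965 characters left out ...]
-----..BBBBB........
211 -BBBBBBBBBBBB--+BBBBBBBBBBB........
212 -BBBBBBBBBBBB--BBBBBBBBBBBB........
213 -BBBBBBBBBBBB--+BBBBBBBBBB-........
214 -BBBBBBBBBBBB---BBBBBBB----........
215 -BBBBBBBBBBBB----BB----............
216 -BBBBBBBBBBBB-..-----..............
217 -BBBBBBBBBBBB-..--.................
218 -BBBBBBBBBBBB-..---.--.............
219 -BBBBBBBBBBBBB..-+---+.............
220 -BBBBBBBBBBBBB..++++++-............
221 -BBBBBBBBBBBBB-+#++++++-...........
222 -BBBBBBBBBBBBB+##+++++#-...........
223 -BBBBBBBBBBBBB-########-...........
224 -BBBBBBBBBBBBB--######-............
225 -BBBBBBBBBBBBB..-++--..............
226 -+BBBBBBBBBBBB...--................
227 -+BBBBBBBBBBBB.....................
```

The knob line turned from 78.5° to 57.3°, so it went 0.37 rad clockwise: direction confirmed. Re-grip lower.

{"op": "apply_moves", "data": {"increments": [[[0,0,0,0,0,-0.12,0.4],[0,0,0,0,0,-0.12,0.4],[0,0,0,0,0,-0.12,0.4],[0,0,0,0,0,-0.12,0.4],[0,-0.1,0,0,0,0,0.4],[0,0,2.5,0,0,0,0.4],[0,0,2.5,0,0,0,0.4],[0,0,2.5,0,0,0,0.4],[0,0,1.5,0,0,0,0.4],[0,0,0.9,0,0,0,0.4],[0,0,0,0,0,0,0.4],[0,0,0,0,0,0,0.4]]]}}

```text
time_s: 27.53
ee_pos: [0.5661, -0.0056, 0.154]
ee_rot: [0.752, 0.659, -0.0, -0.0]
wrist_force: [-0.0, -0.2, 0.4]
width: 0.0551
```

{"op": "apply_moves", "data": {"increments": [[[0,0,0,0,0,0,0.55],[0,0,0,0,0,0,0.55],[0,0,0,0,0,0,0.6],[0,0,0,0,0,0,0.63],[0,0,0,0,0,0,0.63],[0,0,0,0,0,0,0.63]]]}}

```text
time_s: 28.03
ee_pos: [0.5666, -0.0059, 0.1547]
ee_rot: [0.752, 0.66, 0.001, 0.001]
wrist_force: [0.4, -1.3, 6.6]
width: 0.0368
```

{"op": "apply_moves", "data": {"increments": [[[0,0,0.05,0,0,0.1,0.65],[0,0,0.05,0,0,0.1,0.65],[0,0,0.05,0,0,0.1,0.65],[0,0,0.05,0,0,0.1,0.65]]]}}

```text
time_s: 28.37
ee_pos: [0.5666, -0.0063, 0.1532]
ee_rot: [0.869, 0.495, 0.001, 0.001]
wrist_force: [-2.4, -3.5, 13.2]
width: 0.037
```

```bash
python3 knob.py w18 .189; python3 -c "
from h import *
o=env.get_obs();print(o['wrist_force'],o['moment'])
import asc;asc.asc('w18',200,300,240,330,4,2)"
```

```text
28.4167 [ 0.56660586 -0.00625669  0.15320302] [-0.01  0.3   1.8  -0.    1.04 -1.04] 0.036759498376562415
expect [281.08583281 256.96139614]
light [286.5 260.1] [263, 236, 47, 42, 1147] [ 0.5681 -0.0049]
light [286.7 298.1] [243, 270, 81, 43, 2126] [ 0.5884 -0.0167]
red [296.5 263.1] [283, 256, 27, 15, 137] [ 0.5725 -0.0011] line deg 34.1
[-2.34219551 -3.98107359 11.1555433 ] [-0.72839873  0.54711295 -0.05448536]
w18 200 240
200 ------.....YYY--+++++++++BBBBBBBBBBBBBBBBBBBB
204 ++-----.....YYY-----++++BBBBBBBBBBBBBBBBBBBBB
208 +++---.....-+++---------++++BBBBBBBBBBBBBBBBB
212 +++---.-++BB+++-++########++++BBBBBBBBBBBBBBB
216 +++...-BBBB-+##################+BBBBBBBBBBBBB
220 +-....-BBB#######################BBBBBBBBBBBB
224 -.....-BB##########################BBBBBBBBBB
228 .......+############################BBBBBBBBB
232 ......-##############################BBBBBBBB
236 --++###########++---------++#############+++-
240 ++###########+----------------+###########+++
244 +##########+--------------.....-+##########++
248 +#########+------------.........-+#########++
252 #########+------------...........-##########+
256 #########+----------..R..........-###########
260 #########+------......RRRRRR.....-###########
264 ##########+--..............RRRRRRR+##########
268 ###########-...................RRRR+++#######
272 #####-..-###+-...............-+###+-..+######
276 ####+-...-+####+-.........--+###++-...-######
280 ####+......-B+################-........+#####
284 ####+-..-BBBBBBBBB+++++++--............-#####
288 ###+BBBBBBBBBB--.......................-+####
292 ###+-----...............................-####
296 ##+-....................................-+###
```

```bash
python3 - <<'E'
from h import *
s=load("s17");print(proj(s,[.566,-.0055,.048]),proj(s,[.566,-.0055,.035]),[proj(s,[.566,-.0055,z]) for z in (.09,.06)])
h=cv2.cvtColor(s["color"],cv2.COLOR_RGB2HSV)
for r in range(224,248,2): print(r,[tuple(int(v) for v in h[r,c]) for c in range(274,298,2)])
E
```

```text
(np.float64(283.77324533482965), np.float64(237.94638745028698)) (np.float64(283.8138825578352), np.float64(242.02511445484063)) [(np.float64(283.6394265323735), np.float64(224.5150965567002)), (np.float64(283.7354089857642), np.float64(234.14878202173742))]
224 [(108, 184, 100), (108, 188, 111), (108, 134, 112), (22, 37, 76), (45, 34, 15), (30, 14, 18), (25, 46, 33), (23, 37, 139), (21, 36, 150), (23, 34, 149), (20, 36, 150), (22, 37, 150)]
226 [(108, 185, 105), (108, 190, 110), (108, 130, 110), (22, 33, 171), (24, 37, 109), (22, 42, 153), (22, 35, 212), (23, 30, 238), (21, 36, 147), (21, 36, 149), (21, 36, 149), (21, 36, 149)]
228 [(107, 188, 110), (108, 189, 109), (109, 150, 107), (21, 41, 131), (23, 39, 163), (22, 33, 208), (22, 31, 219), (24, 27, 235), (21, 35, 146), (21, 36, 148), (21, 34, 148), (21, 36, 149)]
230 [(108, 184, 104), (108, 188, 110), (109, 172, 104), (20, 41, 151), (22, 31, 187), (26, 27, 191), (23, 32, 217), (23, 31, 192), (21, 34, 150), (20, 37, 150), (21, 34, 150), (20, 36, 150)]
232 [(108, 185, 110), (108, 189, 109), (109, 171, 106), (21, 41, 161), (23, 28, 2
[... 741 characters left out ...]
155, 161), (27, 82, 181), (27, 79, 194), (28, 80, 206), (26, 108, 181), (23, 208, 211), (21, 120, 182), (27, 17, 133), (24, 26, 100)]
242 [(109, 124, 68), (111, 54, 99), (22, 221, 142), (22, 217, 179), (23, 203, 214), (24, 196, 222), (26, 201, 237), (25, 209, 240), (24, 214, 236), (21, 116, 171), (25, 17, 90), (26, 21, 96)]
244 [(24, 26, 97), (25, 17, 89), (21, 125, 118), (22, 207, 170), (23, 214, 205), (23, 213, 224), (24, 210, 233), (24, 211, 235), (24, 219, 234), (21, 90, 181), (23, 23, 147), (21, 26, 100)]
246 [(27, 25, 93), (30, 16, 79), (60, 4, 59), (22, 76, 87), (22, 209, 206), (23, 214, 228), (24, 213, 236), (25, 206, 241), (23, 136, 217), (21, 23, 147), (25, 22, 129), (25, 24, 116)]
```

Vial and nest appear within ~3 mm of the press axis in the scene view. Continue turning.

{"op": "apply_moves", "data": {"increments": [[[0,0,0,0,0,0.1,0.65],[0,0,0,0,0,0.1,0.65],[0,0,0.03,0,0,0.1,0.65],[0,0,0.03,0,0,0.1,0.65],[0,0,0.03,0,0,0.1,0.65],[0,0,0.03,0,0,0.1,0.65],[0,0,0.03,0,0,0.1,0.65],[0,0,0.03,0,0,0.1,0.65],[0,0,0.03,0,0,0.1,0.65],[0,0,0.03,0,0,0.1,0.65]]]}}

```text
time_s: 29.25
ee_pos: [0.5655, -0.0067, 0.1498]
ee_rot: [1.0, 0.018, -0.0, 0.001]
wrist_force: [-3.1, -6.0, 4.6]
width: 0.0369
```

```bash
python3 knob.py w19 .184; python3 -c "
from h import *
o=env.get_obs();print(o['wrist_force'],o['moment'])"
```

```text
29.3 [ 0.56554217 -0.00665847  0.14976689] [-0.01  0.31  1.8  -0.    1.03 -0.04] 0.036762186979730875
expect [281.31989412 257.91670694]
light [324.4 227.2] [312, 221, 26, 14, 265] [0.5875 0.0123]
light [282.8 257.1] [259, 236, 51, 43, 1609] [ 0.5658 -0.006 ]
light [257.5 291.3] [248, 285, 21, 19, 207] [ 0.5521 -0.0276]
light [285.9 301.3] [272, 286, 34, 27, 544] [ 0.5685 -0.0335]
red [296.6 263.9] [283, 257, 27, 15, 136] [ 0.5736 -0.0098] line deg -23.5
[-2.88495751 -5.47553609  4.82995126] [-1.12333121  0.54200459 -0.05716557]
```

{"op": "apply_moves", "data": {"increments": [[[0,0,0.03,0,0,0.1,0.67],[0,0,0.03,0,0,0.1,0.67],[0,0,0.03,0,0,0.1,0.67],[0,0,0.03,0,0,0.1,0.67],[0,0,0.03,0,0,0.1,0.67],[0,0,0.03,0,0,0.1,0.67],[0,0,0.03,0,0,0.1,0.67],[0,0,0.03,0,0,0.1,0.67],[0,0,0.03,0,0,0.1,0.67],[0,0,0,0,0,0.08,0.67],[0,0,0,0,0,0.05,0.67]]]}}

```text
time_s: 30.22
ee_pos: [0.5645, -0.0063, 0.1463]
ee_rot: [0.879, -0.476, -0.001, 0.001]
wrist_force: [-3.2, -3.5, 0.4]
width: 0.0372
```

```bash
python3 knob.py w20 .181; python3 -c "
from h import *
o=env.get_obs();print(o['wrist_force'],o['moment'])"
```

```text
30.2667 [ 0.56448015 -0.00633292  0.14625227] [-0.01  0.31  1.81 -0.    1.03  0.98] 0.03737500741904983
expect [283.05524666 258.85951028]
light [279.6 265. ] [260, 245, 49, 34, 832] [ 0.5609 -0.0069]
light [273.2 286.5] [256, 277, 33, 18, 164] [ 0.5477 -0.0111]
light [261.8 303.4] [243, 287, 59, 26, 613] [ 0.535  -0.0114]
red [295.9 263. ] [284, 257, 25, 13, 116] [ 0.5668 -0.0138] line deg -82.4
[-3.8395836  -4.36644508  0.06738502] [-0.8655632   0.72142532  0.21007999]
```

{"op": "apply_moves", "data": {"increments": [[[0,0,0,0,0,0.06,0.67],[0,0,0,0,0,0.06,0.67],[0,0,0,0,0,0,0.67],[0,0,0,0,0,0,0.67]]]}}

```text
time_s: 30.6
ee_pos: [0.5656, -0.0056, 0.1463]
ee_rot: [0.851, -0.526, -0.0, 0.0]
wrist_force: [0.5, -1.1, -2.0]
width: 0.0368
```

```bash
python3 knob.py w21 .180|tail -1; python3 -c "
from h import *
o=env.get_obs();print(o['wrist_force'],o['moment'],o['joints'])"
```

```text
red [296.3 263.7] [284, 258, 27, 12, 121] [ 0.5663 -0.0139] line deg -82.3
[ 0.1109968  -0.2093741  -2.83855755] [-0.19393423  0.11268982  0.58490716] [-1.24126589e-02  3.09913743e-01  1.80512135e+00 -1.95756666e-04
  1.02717354e+00  1.09434485e+00]
```

At the stop: the line no longer moves and the moment rose to 0.58 N m. Release and rise.

{"op": "apply_moves", "data": {"increments": [[[0,0,0,0,0,0,0.35],[0,0,0,0,0,0,0.35],[0,0,0,0,0,0,0.35],[0,0,0,0,0,0,0.35],[0,0,-1,0,0,0,0.35],[0,0,-3,0,0,0,0.35],[0,0,-3,0,0,0,0.35],[0,0,-3,0,0,0,0.35],[0,0,-1,0,0,0,0.35],[0,0,0,0,0,0,0.35],[0,0,0,0,0,0,0.35]]]}}

```text
time_s: 31.57
ee_pos: [0.5658, -0.0056, 0.2566]
ee_rot: [0.85, -0.526, 0.0, -0.0]
wrist_force: [-0.4, 0.2, 0.3]
width: 0.0596
```

```bash
python3 knob.py w22 .180; python3 car.py s22; python3 -c "
import asc;asc.asc('s22',188,250,265,300,1,1)
from h import *
t=save('top','t22');a=load('t0')
print(env.get_obs()['wrist_force'])
for f in('s0','s22'):
  s=load(f);h=cv2.cvtColor(s['color'],cv2.COLOR_RGB2HSV);m=cv2.inRange(h,(0,0,0),(180,255,45));n,l,st,c=cv2.connectedComponentsWithStats(m[205:240,170:230])
  print(f,[(c[i].round(1).tolist(),int(st[i,4])) for i in range(1,n) if st[i,4]>15])
d=cv2.absdiff(load('s0')['color'],load('s22')['color']).max(2)>40
for n,(r0,r1,c0,c1) in dict(vialA=(205,240,175,192),vialB=(205,240,206,222),beaker=(230,265,370,400),carton=(310,350,315,360)).items(): print(n,d[r0:r1,c0:c1].sum())
"
```

```text
31.6167 [ 0.56582006 -0.00556125  0.25662247] [-0.01  0.2   1.69  0.    1.25  1.1 ] 0.05919559602044983
expect [283.00908815 207.49707901]
light [329.6 189.8] [277, 139, 102, 94, 1679] [ 0.5977 -0.0361]
light [319.4 159.9] [312, 150, 15, 21, 221] [ 0.617  -0.0156]
light [283.  206.7] [269, 194, 32, 27, 593] [ 0.5656 -0.0062]
light [318.5 232.1] [297, 211, 37, 49, 559] [ 0.5585 -0.046 ]
light [279.8 243.5] [267, 233, 29, 22, 224] [ 0.5327 -0.0192]
red [292.3 209.9] [284, 207, 17, 7, 46] [ 0.5667 -0.0149] line deg -82.0
yel [285.  242.6] [278, 237, 14, 10, 81] [ 0.5588 -0.018 ] 0.0453 85.8
red [311.4 284.2] 207 0.1765 -121.8
[ 0.5648458  -0.00555984  0.25494182] [ 0.3 -0.5 -0.8]
s22 188 265
188 ........................-----......
189 ..........................-----....
190 .............................-----.
191 ...............................----
192 ..................---.............-
193 ..............--...--.---..........
194 ............---........---.........
195 ...........-++-........-#+.........
196 ...........-##+--....-R+##-........
197 .........-.-####++++++####.........
19
[... 1541 characters left out ...]
......Y.........
237 --BBBBBBBBBB--YYY.......YYY......--
238 -+BBBBBBBBBB.YYY........YYYY.....--
239 -+BBBBBBBBBB.YYY........YYYY....---
240 +BBBBBBBBBBB.YYY.......YYYYY..---+-
241 +BBBBBBBBBBB-YYYYYYYYYYYYYYY-----++
242 BBBBBBBBBB---YYYYYYYYYYYYYYY-----++
243 BBBBBBB+-----YYYYYYYYYYYYYY..----++
244 BBB+---------YYYYYYYYYYYYYY...----+
245 BB-------------YYYYYYYYYYYY......-+
246 B-----------+++-YYYYYYYYYY....-----
247 B-----------++++-YYYYYYY...-+++++-.
248 B-----------+++--........-++++++++-
249 B+----------++---.......-++++++++++
[ 0.28922661 -0.22368661 -0.56365467]
s0 [([13.9, 11.5], 26), ([43.9, 12.6], 28)]
s22 [([14.0, 11.1], 31), ([44.1, 12.6], 30)]
vialA 184
vialB 86
beaker 0
carton 0
```

The line went from 78.6° to −82.0°, 2.80 rad in all. The knob has sunk, the lever is back and the bystanders are unmoved. Handing in.

```bash
python3 -c "
from plant import env
print(env.close_job())"
```

```text
the job is handed in; nothing more can be done
None
```

The job is done and handed in at about 32 s of the 72 s. The white-capped vial stands in the yellow nest under the press, with the knob screwed to its stop. No verdict was reported.

**What I did:** I set the vial in the yellow nest and let go. Four full lever strokes, with a spring-back after each, brought it under the press. I then turned the black knob clockwise and moved the gripper clear.

**Last checks:**
- **Knob:** its red line turned from 78.6° to −82.0°, which is 2.80 rad. More turning did not move it, the wrist moment rose to 0.58 N m, and it stayed there after release.
- **Vial:** nest and vial were within about 3 mm of the press axis in the scene view before tightening. The nest stayed in the same place afterwards.
- **Lever:** back at its starting angle in the image.
- **Bystanders:** beaker and carton show no change. The black caps moved less than half a pixel; the changes around those vials I put down to shadows.
- **Pad force:** the pad came down with the knob, but I could not measure its force on the vial.

**What went wrong on the way:**
- **First vial grasp:** it closed on nothing because I lifted before the slow fingers had shut.
- **First knob grip:** it slipped off after turning the knob about 0.37 rad. A lower grip with limited closure then held.
- **Pictures:** the twelve-picture limit ran out before that grip was sorted out, so the later checks are numbers from the images only.

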